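Put the tarts away in the keeper with the sliding hatch

TASK

Put every jam tart on the glass board away in the right-hand compartment of the low wooden keeper, each lying flat on its floor and right way up, and slide the hatch fully shut over them. To open it, slide the hatch all the way back, to the left; the unmarked round knob beside it is a catch that may or may not be holding it, so try the hatch first, and only if it will not move give the knob about a quarter turn and try again. Do not shift or knock over the honey jar or the garlic.

Things in the scene. Friction and masses are not known exactly. Their poses are not given: they have to be found in the camera images.
- keeper: Low light-wood tart keeper, fixed to the worktop. Origin: on the worktop under the centre of its open-topped right-hand compartment; local x, the way the hatch opens, points to the robot's left, local y to the robot, z up. Compartment end walls are 60 mm high (frame bar on the right one to 66 mm), long side walls 68.5 mm. The left half (local x 124 to 354 mm) is closed: the hatch just slides over it.
- keeper_in (a point): Centre of the inner floor of the right-hand compartment, 10 mm above the worktop. The compartment is 224 mm (local x) by 256 mm (local y) inside and takes five tarts side by side, e.g. in rows at x = +-52 mm, y = -75, 0, +75 mm.
- hatch (a joint): Travel of the sliding hatch in m: 0 = shut against the end frame, 0.225 = fully back (compartment uncovered). It opens along the keeper's local +x with about 1.5 N of friction and no spring. While the catch holds it, it gives no more than about 6 mm.
- hatch_handle (a point): Grip point of the hatch's dark steel handle, an upright rib 14 mm thick (local x), 90 mm long (local y), 31 mm high, its top 98 mm above the worktop; the point is 8 mm below its top, at its middle, and rides with the hatch (local x = -80 mm when shut, +145 mm fully back).
- catch_top (a point): Top centre of the catch knob, 98 mm up, on its upright axis, at local x -170 mm, y 0: smooth, round, 40 mm across, gripped 65 to 98 mm up, unmarked, so only trying the hatch tells if it holds. Turns endlessly either way, 0.3 N m friction, stays put. It holds the hatch over 70 degrees of its turn: about 85 degrees either way frees a holding catch and may lock a free one. Its block is 50 mm high.
- board: Round clear glass board, 280 mm across, 8 mm thick, fixed flat on the worktop; the tarts start on it. Origin: centre of its underside.
- tart_1: Small jam tart, round rim 66 mm across, sides tapering to the foot, 22 mm high, 55 g. Origin: centre of its underside, z up when right way up. May be absent (then no pose).
- tart_2: Small jam tart, round rim 66 mm across, sides tapering to the foot, 22 mm high, 55 g. Origin: centre of its underside, z up when right way up. May be absent (then no pose).
- tart_3: Small jam tart, round rim 66 mm across, sides tapering to the foot, 22 mm high, 55 g. Origin: centre of its underside, z up when right way up. May be absent (then no pose).
- tart_4: Small jam tart, round rim 66 mm across, sides tapering to the foot, 22 mm high, 55 g. Origin: centre of its underside, z up when right way up. May be absent (then no pose).
- tart_5: Small jam tart, round rim 66 mm across, sides tapering to the foot, 22 mm high, 55 g. Origin: centre of its underside, z up when right way up. May be absent (then no pose).
- garlic: Bystander: garlic bulb, 60 mm across, 58 mm high, on the worktop in front of the knob's block; origin at centre of underside.
- honey_jar: Bystander: honey jar, 74 mm across, 84 mm high, behind the knob's block; origin at centre of underside.
Mind the look-alikes: they are no part of the job. What is shaped like the tart_2 but green is not meant.

How it is judged:
On the way, in this order (a step that is already met when the one before it is completed fails the run):
1. the hatch is pushed right back (at least 200 mm) (value of joint hatch above 0.2 m), for 0.2 s.
2. every tart lies flat and right way up on the floor of the keeper's right-hand compartment (x of tart_1 in the frame of keeper between -0.1 and 0.1 m and y of tart_1 in the frame of keeper between -0.115 and 0.115 m and height (world z) of each of tart_1, tart_2, tart_3, tart_4, tart_5 below 0.018 m and angle between each of tart_1, tart_2, tart_3, tart_4, tart_5's own z axis and vertical below 0.2 rad and linear speed of each of tart_1, tart_2, tart_3, tart_4, tart_5 below 0.03 m/s and x of tart_2 in the frame of keeper between -0.1 and 0.1 m and y of tart_2 in the frame of keeper between -0.115 and 0.115 m and x of tart_3 in the frame of keeper between -0.1 and 0.1 m and y of tart_3 in the frame of keeper between -0.115 and 0.115 m and x of tart_4 in the frame of keeper between -0.1 and 0.1 m and y of tart_4 in the frame of keeper between -0.115 and 0.115 m and x of tart_5 in the frame of keeper between -0.1 and 0.1 m and y of tart_5 in the frame of keeper between -0.115 and 0.115 m), for 0.2 s.
3. the hatch is slid shut against the end frame (within 4 mm) (value of joint hatch below 0.004 m), for 0.2 s.
At the end, for the whole second after the job is handed in: Every tart present lies at rest, flat (within 0.2 rad) and right way up on the floor of the keeper's right-hand compartment, and the hatch is shut to within 4 mm of the end frame (all of step 2 and value of joint hatch below 0.004 m); the robot touches nothing.
It fails at once if the garlic is shifted more than 40 mm (distance of garlic from where it was at the start of the episode above 0.04 m).
It fails at once if the honey jar is shifted more than 40 mm or knocked over (distance of honey_jar from where it was at the start of the episode above 0.04 m or angle between honey_jar's own z axis and vertical above 0.7 rad).
Of tart_1, tart_2, tart_3, tart_4, tart_5 only 3 to 5 are there at a start; the rules pass over those that are not, and their reading is None.
At some moment in a run one of tart_1, tart_2, tart_3, tart_4, tart_5 may be knocked a few centimetres aside while the robot is not near it.
It also fails if it takes over 210 s, if anything falls off the work surface, if the arm or the gripper's body presses on something with over 40 N, if the wrist force passes 120 N, or if a joint passes its speed limit or range.

ROBOT

A 7-joint arm with a two-finger parallel gripper is mounted at the origin on a cart in front of the work surface, level with it; the furniture and walls round the work are solid. World frame = base frame: x ahead of the robot, y to its left, z up, the work surface at z = 0. Lengths are in m, angles in rad, forces in N, time in s.
With the tool pointing down it reaches from about 0.425 to 0.925 m from the base axis. Payload 6.8 kg.
Tool frame: the origin (TCP) lies midway between the tips of the shut fingers; the grasp point (between the pads) lies 19 mm behind it; z points along the fingers, y is the line along which they close (so a half turn about z gives the same grasp; the last joint's range is limited). The gripper opens to 85 mm and grips with 20 to 120 N. Pads are 22 mm wide; open, the fingers measure 114 mm over their backs; the gripper's body (76 mm by 85 mm) begins 54 mm behind the grasp point. The pads swing forward as they close: fully open they stand 13 mm farther back than shut.
Start: joints at [1.227, 0.477, 0.022, 1.555, -0.011, 1.109, -0.083], TCP at [0.158, -0.656, 0.206] pointing down, gripper open.
Joint ranges: [-2.96, 2.96], [-0.34, 2.1], [-1.41, 1.46], [0.24, 2.44], [-1.37, 4.51], [0.17, 1.92], [-2.96, 2.96]. Speed limits (rad/s): [2.39, 2.39, 3.14, 3.14, 3.14, 3.14, 3.14].

INTERFACE

Orientations are given as a 3x3 rotation matrix whose columns are the frame's x, y, z axes.
In Python, from station import status, get_image, close_job gives the robot as it stands.
- The arm moves only by the tool apply_moves, never from a script. Its argument "increments" is a list of rows, each a list of 6 numbers: the shift along the tool's x, y, z as a fraction of full scale, then the turn, a rotation vector about the tool's x, y, z as a fraction of full scale. In form: [[x, y, z, wx, wy, wz], ...]. A call has 1 to 8 rows; each row is the pose to reach, as a shift and turn from the pose commanded when the call began, along the tool's axes at that moment; what a row does not reach only later rows make up. Full scale, the value 1, is 0.4 m for a shift and 90 degrees for a turn. A row lasts 1/10 s, in which the tool goes at most 50 mm and 8.59 degrees, less where a joint would pass 70% of its speed; a pose out of reach is approached as far as the arm can. A call with a number of a shift or a turn outside -1 to 1 is refused whole. A call with a gripper value outside its range is refused whole. "gripper" is the opening, from 0 (shut) to 1 (fully open), set as the call begins (left out, the last holds). The fingers move at their own pace and stop on an object; "grip_force" is the grip in N (left out, the last holds). Time passes only in rows, so rows that repeat a pose let the fingers close. It gives the time, the measured TCP pose, the force, the opening and the grip force at its end, in the units of the state.
- status.observe(): the state, without advancing time (a new reading comes with each control period).
- get_image(name): name is "scene" or "top"; returns a dict with "frame" (384x512x3 uint8, blue, green, red), "mtx" (3x3 intrinsics, pixels), "R" (3x3) and "t" (3): a world point X has camera coordinates R X + t. Camera axes: x right, y down, z forward; pixel columns grow to the right and rows downward; lengths in m; the calibration is good to about 2 mm. A picture is of the moment at which its call begins. There is no depth.
- close_job(): hands the job in; it is judged then, once.
The state is a dict: "time": time; "q": joint angles; "joint_vel": joint speeds; "effort": joint torques, N m; "position": TCP position; "orientation": TCP orientation; "ft_force": force on the tool from outside, world axes, zero at the start; "ft_torque": the same for the moment, N m; "width": finger opening in m; "gripper_force": force on a finger pad.
Only numpy, scipy, OpenCV 4.12 (cv2) and the standard library are available. Lean on these libraries where they do the work, as an engineer would, in place of code of your own. Each camera call takes 0.05 s, during which the arm holds its last target. There are 200 camera calls.

## Working session

There is one attempt and no reset: what is moved stays moved. The work goes in short steps, Python scripts to look and compute and a tool call to move; the robot and the scene stay as the last step left them, time stands still between calls to the robot, and variables do not carry over. Pictures are saved under pics/ and viewed, at most 14 in all, crops included, and the job is handed in when it is done.

Besides the shell and the picture viewer there is one more tool, called after "Request:" in YAML: its name, and indented under it one key for each argument. apply_moves: Moves the arm, as the interface text tells. Its arguments: {"type":"object","properties":{"increments":{"type":"array"},"gripper":{"type":"number"},"grip_force":{"type":"number"}},"required":["increments"]}

```bash
ls; mkdir -p pics
cat > h.py <<'E'
import numpy as np, cv2
from station import status, get_image, close_job
def ray(im,u,v,z):
    d=np.linalg.inv(im["mtx"])@np.array([u,v,1.0]); R=np.array(im["R"]);t=np.array(im["t"])
    c=-R.T@t; d=R.T@d; return c+d*(z-c[2])/d[2]
def proj(im,X):
    p=np.array(im["mtx"])@(np.array(im["R"])@np.array(X,float)+np.array(im["t"])); return p[:2]/p[2]
E
python3 - <<'E'
from h import *
for n in("top","scene"):
    im=get_image(n); cv2.imwrite(f"pics/{n}0.png",im["frame"]); R=np.array(im["R"]);print(n,-R.T@np.array(im["t"]),R.round(3).tolist(),im["mtx"])
s=status.observe(); print(s)
E
```

```text
pics
top [ 0.33726    -0.0518491   1.16474082] [[0.013, -1.0, 0.014], [-0.984, -0.015, -0.179], [0.179, -0.011, -0.984]] [[381.90726901   0.         246.7942615 ]
 [  0.         381.90726901 195.93330178]
 [  0.           0.           1.        ]]
scene [0.03677131 0.70683254 0.50697688] [[-0.857, -0.515, -0.022], [-0.206, 0.382, -0.901], [0.473, -0.767, -0.434]] [[443.36296255   0.         250.07358897]
 [  0.         443.36296255 192.3782178 ]
 [  0.           0.           1.        ]]
{'time': 0.1, 'q': array([ 1.22689919,  0.47771302,  0.02234784,  1.55632508, -0.01149506,
        1.10932712, -0.08307558]), 'joint_vel': array([ 0.00059082,  0.00018961, -0.00046828, -0.00179762, -0.00021179,
       -0.00101782,  0.00219441]), 'effort': array([ 5.58397893e-03, -5.97755563e+01,  1.61407817e+00, -2.81949681e+01,
        1.28724807e-02,  4.99742600e-03, -2.14867833e-05]), 'position': array([ 0.15754096, -0.65577083,  0.20473766]), 'orientation': array([[ 9.72318504e-01,  2.33658876e-01, -5.05604434e-04],
       [ 2.33659389e-01, -9.72317254e-01,  1.56463051e-03],
       [-1.26018108e-04, -1.63945842e-03, -9.99998648e-01]]), 'ft_force': array([-0.10494175,  0.28260975,  0.85183798]), 'ft_torque': array([-0.05535779,  0.03606131, -0.00981482]), 'gripper_force': 0.0, 'width': 0.08565471941663745}
```

View pics/top0.png

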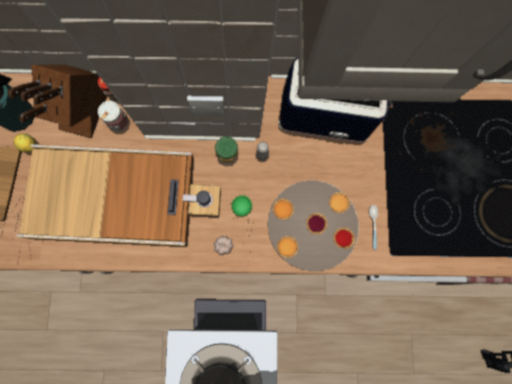

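View pics/scene0.png

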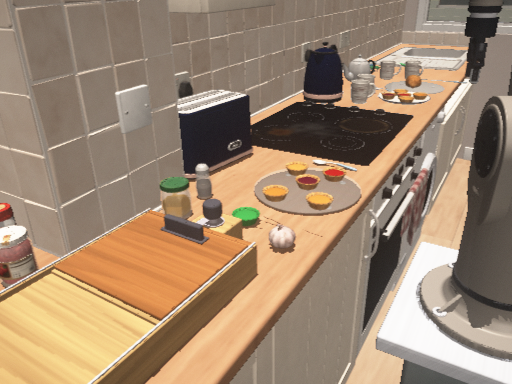

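The top view shows the hatch shut, with its handle at (173,196) and the knob at (203,198). The jar is at (227,150) and the garlic at (223,245). On the glass board, centred about (313,225), there are five tarts: orange at (284,210), (340,203) and (288,246), dark at (317,223), red at (344,239). A green look-alike sits off the board at (242,206) and is not meant. Next I measure these and take one enlarged crop.

```bash
cat >> h.py <<'E'
def tarts(im,z=0.028,roi=(262,175,365,275),smin=150):
    x0,y0,x1,y1=roi; f=im["frame"][y0:y1,x0:x1]; hsv=cv2.cvtColor(f,cv2.COLOR_BGR2HSV)
    m=((hsv[...,1]>smin)&(hsv[...,2]>50)).astype(np.uint8)
    n,_,st,ce=cv2.connectedComponentsWithStats(m); out=[]
    for i in range(1,n):
        if st[i,4]>40:
            u,v=ce[i]+[x0,y0]; out.append((u,v,st[i,2:5],ray(im,u,v,z)[:2]))
    return out
E
python3 - <<'E'
from h import *
im=get_image("top"); f=im["frame"]
for t in tarts(im): print(np.round(t[:2],1),t[2],t[3].round(3))
print("green",ray(im,242,206,.02)); print("board c",ray(im,313,225,.008))
print("handle",ray(im,173,196,.098),"knob",ray(im,203.5,198,.098),"jar",ray(im,227,146,.084),"garlic",ray(im,223,245,.04))
for c in((192,153),(187,244),(18,236),(31,148)): print(c,ray(im,*c,.0685).round(3))
cv2.imwrite("pics/crop0.png",np.hstack([cv2.resize(f[140:280,150:365],None,fx=3.7,fy=3.7,interpolation=cv2.INTER_CUBIC)]))
E
```

```text
[338.8 202.3] [ 17  17 226] [ 0.529 -0.343]
[282.8 208.9] [ 18  18 248] [ 0.506 -0.173]
[316.2 223.3] [ 15  15 172] [ 0.464 -0.273]
[343.4 237.8] [ 18  18 253] [ 0.422 -0.354]
[287.  246.6] [ 19  18 259] [ 0.394 -0.185]
green [ 0.51463163 -0.05049468  0.02      ]
board c [ 0.46128431 -0.26746351  0.008     ]
handle [0.5282113 0.145206  0.098    ] knob [0.52380176 0.05878248 0.098     ] jar [ 0.6827448 -0.0036601  0.084    ] garlic [0.39538816 0.00323147 0.04      ]
(192, 153) [0.664 0.101 0.068]
(187, 244) [0.395 0.104 0.068]
(18, 236) [0.411 0.584 0.068]
(31, 148) [0.671 0.577 0.068]
```

View pics/crop0.png

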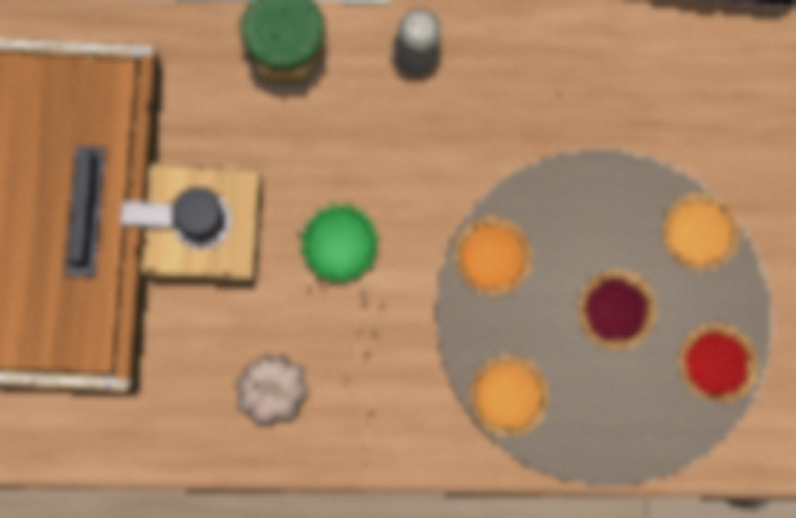

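The enlarged crop confirms it. The five tarts with a pastry rim (two golden, one orange, one dark, one red) stand on the glass; the green one is off the board with the same shape, so it stays. Next I measure the keeper's yaw from its pale side rails and the handle.

Run:
```python
from h import *
im=get_image("top"); f=im["frame"]; hsv=cv2.cvtColor(f,cv2.COLOR_BGR2HSV)
for nm,(r0,r1,c0,c1) in dict(far=(143,158,40,186),near=(233,250,25,182)).items():
    sub=hsv[r0:r1,c0:c1]; w=((sub[...,1]<70)&(sub[...,2]>150)).astype(float)
    P=[]
    for j in range(c1-c0):
        if w[:,j].sum()>0: P.append(ray(im,c0+j,r0+(w[:,j]*np.arange(r1-r0)).sum()/w[:,j].sum(),.0685)[:2])
    P=np.array(P); a,b=np.polyfit(P[:,1],P[:,0],1); print(nm,len(P),"dx/dy",a.round(4),"x@y=.2",(a*.2+b).round(4),P[:,1].min(),P[:,1].max(),(P[:,0]-a*P[:,1]-b).std())
m=np.zeros(f.shape[:2],np.uint8); m[175:218,160:182]=(hsv[175:218,160:182,2]<75)
n=cv2.findNonZero(m); r=cv2.minAreaRect(n); b=cv2.boxPoints(r); print(r,[ray(im,*p,.098)[:2].round(3).tolist() for p in b])
m[:]=0; m[185:212,192:216]=(hsv[185:212,192:216,2]<95)
(c,rad)=cv2.minEnclosingCircle(cv2.findNonZero(m)); print("knob",c,rad,ray(im,*c,.098))
for row in (165,180,225,237): 
    print(row,[tuple(hsv[row,c].tolist()) for c in range(182,196)])
```

```text
far 146 dx/dy 0.0352 x@y=.2 0.6666 0.12127590590664829 0.5514786549979184 0.0007383401279097421
near 157 dx/dy 0.035 x@y=.2 0.4002 0.1214569061474788 0.5646425102156197 0.0006034408143049864
((173.75807189941406, 196.30311584472656), (4.72341251373291, 30.58324432373047), 9.7824068069458) [[0.485, 0.155], [0.572, 0.144], [0.57, 0.131], [0.483, 0.142]]
knob (203.0, 198.5) 6.800835609436035 [0.52234282 0.06014793 0.098     ]
165 [(13, 154, 182), (13, 154, 184), (13, 153, 180), (13, 153, 160), (13, 151, 132), (13, 150, 146), (13, 153, 163), (13, 154, 159), (13, 156, 124), (14, 150, 78), (16, 115, 60), (14, 110, 100), (13, 107, 159), (13, 107, 186)]
180 [(13, 152, 188), (13, 153, 182), (13, 151, 149), (14, 151, 123), (13, 150, 146), (13, 153, 163), (13, 153, 157), (13, 153, 117), (14, 146, 70), (15, 123, 58), (14, 114, 101), (14, 111, 156), (13, 111, 181), (13, 113, 188)]
225 [(13, 149, 152), (14, 152, 171), (13, 154, 174), (14, 155, 151), (14, 157, 104), (15, 131, 64), (14, 113, 95), (14, 107, 157), (14, 107, 189), (14, 106, 195), (14, 108, 196), (14, 107, 196), (14, 107, 197), (14, 105, 196)]
237 [(14, 154, 172), (13, 153, 175), (13, 153, 155), (13, 152, 109), (14, 135, 66), (13, 114, 92), (13, 112, 152), (14, 111, 184), (13, 111, 191), (14, 112, 192), (13, 112, 192), (13, 112, 192), (13, 111, 191), (13, 111, 190)]
```

```bash
cat >> h.py <<'E'
K=np.array([.5343,.226,0]); c,s=.99939,.035
L=np.array([[s,-c,0],[c,s,0],[0,0,1]])   # keeper axes in columns, world
def inc(X,yaw=-.035):
    S=status.observe(); R=S["orientation"]; d=R.T@(np.array(X)-S["position"])/.4
    w=(np.arctan2(R[1,0],R[0,0])-yaw)/(np.pi/2)
    print("at",S["position"].round(4),"rows to",np.round(X,4),d.round(4),"wz",round(w,4))
def loc(x,y,z): return K+L@np.array([x,y,z])
E
python3 - <<'E'
from h import *
inc([.46,-.30,.2]); inc(loc(-.08,0,.2)); print(loc(-.08,0,.2),loc(-.17,0,.1))
E
```

```text
at [ 0.1576 -0.656   0.205 ] rows to [ 0.46 -0.3   0.2 ] [ 0.943  -0.6887  0.0133] wz 0.1724
at [ 0.1576 -0.656   0.205 ] rows to [0.5315 0.146  0.2   ] [ 1.3773 -1.7312  0.0144] wz 0.1724
[0.5315    0.1460488 0.2      ] [0.52835   0.0561037 0.1      ]
```

Request:
apply_moves:
  increments:
    - [0.943,-0.689,0.013,0,0,0.172]
    - [0.943,-0.689,0.013,0,0,0.172]
    - [0.943,-0.689,0.013,0,0,0.172]
    - [0.943,-0.689,0.013,0,0,0.172]
    - [0.943,-0.689,0.013,0,0,0.172]
    - [0.943,-0.689,0.013,0,0,0.172]
    - [0.943,-0.689,0.013,0,0,0.172]
    - [0.943,-0.689,0.013,0,0,0.172]
  gripper: 0.5

```text
time: 1.0
position: [0.4176, -0.3497, 0.2013]
orientation: [[0.999, -0.035, 0.0], [-0.035, -0.999, -0.0], [0.0, 0.0, -1.0]]
ft_force: [0.5, -0.1, -0.3]
width: 0.0427
gripper_force: 0.0
```

Run:
```python
from h import *
inc(loc(-.08,0,.2)); print(status.observe()["orientation"].round(3))
```

```text
at [ 0.4176 -0.3497  0.2013] rows to [0.5315 0.146  0.2   ] [ 0.2419 -1.2486  0.0029] wz 0.0003
[[ 0.999 -0.035  0.   ]
 [-0.035 -0.999 -0.   ]
 [ 0.     0.    -1.   ]]
```

Request:
apply_moves:
  increments:
    - [0.242,-0.9,0,0,0,0]
    - [0.242,-0.9,0,0,0,0]
    - [0.242,-0.9,0,0,0,0]
    - [0.242,-0.9,0,0,0,0]
    - [0.242,-0.9,0,0,0,0]
    - [0.242,-0.9,0,0,0,0]
    - [0.242,-0.9,0,0,0,0]
    - [0.242,-0.9,0,0,0,0]

```text
time: 1.8
position: [0.5264, 0.0106, 0.2014]
orientation: [[1.0, -0.028, 0.001], [-0.028, -1.0, 0.002], [0.001, -0.002, -1.0]]
ft_force: [-0.1, 0.0, -0.4]
width: 0.0426
gripper_force: 0.0
```

Run:
```python
from h import *
inc(loc(-.08,0,.13));
```

```text
at [0.5264 0.0106 0.2014] rows to [0.5315 0.146  0.13  ] [ 0.0029 -0.3384  0.1792] wz 0.0042
```

Request:
apply_moves:
  increments:
    - [0.003,-0.338,0,0,0,0.004]
    - [0.003,-0.338,0,0,0,0.004]
    - [0.003,-0.338,0,0,0,0.004]
    - [0.003,-0.338,0.15,0,0,0.004]
    - [0.003,-0.338,0.22,0,0,0.004]
    - [0.003,-0.338,0.27,0,0,0.004]
    - [0.003,-0.338,0.3085,0,0,0.004]
    - [0.003,-0.338,0.3085,0,0,0.004]

```text
time: 2.6
position: [0.5298, 0.1394, 0.0755]
orientation: [[0.999, -0.04, -0.004], [-0.04, -0.999, -0.001], [-0.004, 0.002, -1.0]]
ft_force: [-0.5, 0.5, 0.5]
width: 0.0429
gripper_force: 0.0
```

Request:
apply_moves:
  increments:
    - [0,0,0,0,0,0]
    - [0,0,0,0,0,0]
    - [0,0,0,0,0,0]
    - [0,0,0,0,0,0]
    - [0,0,0,0,0,0]
    - [0,0,0,0,0,0]
  gripper: 0
  grip_force: 30

```text
time: 3.2
position: [0.5317, 0.1401, 0.078]
orientation: [[0.999, -0.041, 0.0], [-0.041, -0.999, 0.0], [0.0, -0.0, -1.0]]
ft_force: [0.2, -1.5, -0.1]
width: -0.0
gripper_force: 0.0
```

Run:
```python
from h import *
a=get_image("scene");b=get_image("top")
f=cv2.resize(a["frame"][170:270,120:280],None,fx=4,fy=4); g=cv2.resize(b["frame"][150:250,140:240],None,fx=4,fy=4)
cv2.imwrite("pics/h1.png",np.hstack([cv2.resize(f,(420,262)),cv2.resize(g,(370,370))[:262]])); s=status.observe();print(s["position"],s["width"])
for X in (s["position"],loc(-.08,0,.098)): print(proj(a,X),proj(b,X))
```

```text
[0.5315973  0.14007508 0.07783368] 0.00016990147183312744
[186.71894778 227.5651514 ] [176.07153605 196.12342976]
[183.894975   219.76677339] [172.75741262 194.85355971]
```

View pics/h1.png

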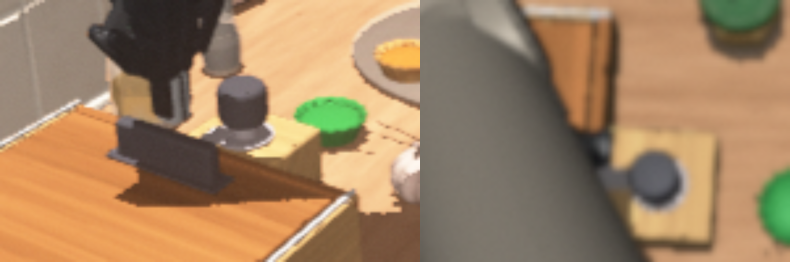

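The fingers closed on nothing. In the crop they stand beyond the handle, on the knob side. I back off upward and re-measure the handle from both views.

Request:
apply_moves:
  increments:
    - [0,0,-0.1,0,0,0]
    - [0,0.1,-0.25,0,0,0]
    - [0,0.3,-0.35,0,0,0]
    - [0,0.4,-0.35,0,0,0]
    - [0,0.5,-0.35,0,0,0]
    - [0,0.6,-0.35,0,0,0]
    - [0,0.6,-0.35,0,0,0]
    - [0,0.6,-0.35,0,0,0]

```text
time: 4.1
position: [0.5213, -0.1049, 0.218]
orientation: [[0.999, -0.048, 0.0], [-0.048, -0.999, -0.002], [0.0, 0.002, -1.0]]
ft_force: [-0.1, -0.2, 0.1]
width: -0.0002
gripper_force: 0.0
```

Run:
```python
from h import *
a=get_image("scene");b=get_image("top")
f=cv2.resize(a["frame"][180:270,130:250],None,fx=4,fy=4,interpolation=cv2.INTER_CUBIC); g=cv2.resize(b["frame"][160:235,150:225],None,fx=4,fy=4,interpolation=cv2.INTER_CUBIC)
o=np.zeros((360,780,3),np.uint8); o[:,:480]=f; o[:300,480:]=g; cv2.imwrite("pics/h2.png",o); s=status.observe();print(s["position"],s["width"])
```

```text
[ 0.52169587 -0.09956942  0.21770119] 1.2583595945016386e-05
```

View pics/h2.png

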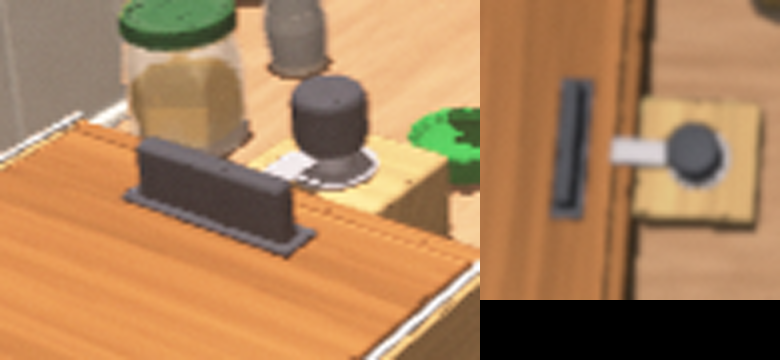

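Run:
```python
from h import *
a=get_image("scene");b=get_image("top")
for p in((140,142),(290,187),(160,137),(293,178)): print("rib top",ray(a,130+p[0]/4,180+p[1]/4,.098).round(4))
for p in((138,193),(292,240)): print("rib foot",ray(a,130+p[0]/4,180+p[1]/4,.068).round(4))
for p in((330,85),): print("knobtop",ray(a,130+p[0]/4,180+p[1]/4,.098).round(4))
f=b["frame"];hsv=cv2.cvtColor(f,cv2.COLOR_BGR2HSV); m=np.zeros(f.shape[:2],np.uint8); m[175:218,160:182]=(hsv[175:218,160:182,2]<75)
print(cv2.minAreaRect(cv2.findNonZero(m)))
for r in (190,196,202): print(r,hsv[r,164:184,2])
for X in [(.53,.146,.098),(.53,.146,.068),(.53,.139,.098),(.53,.153,.098)]: print(proj(b,X))
```

```text
rib top [0.5745 0.1504 0.098 ]
rib top [0.4846 0.1502 0.098 ]
rib top [0.5693 0.1418 0.098 ]
rib top [0.4883 0.1428 0.098 ]
rib foot [0.5799 0.1505 0.068 ]
rib foot [0.487  0.1489 0.068 ]
knobtop [0.5289 0.0562 0.098 ]
((173.6073760986328, 196.27713012695312), (4.417579650878906, 30.58324432373047), 9.7824068069458)
190 [167 169 174 175 162 126  94  91  92  77  54  50  75 107 152 175 185 191
 191 170]
196 [170 174 177 168 140 104  88  92  83  58  45  72 103 142 167 181 188 190
 189 200]
202 [174 179 178 163 125  95  94  93  77  52  53  75  98 146 172 181 189 191
 171 141]
[172.74931422 195.37448675]
[174.57600455 197.23583648]
[175.22522119 195.41245846]
[170.27305549 195.33650965]
```

Run:
```python
from h import *
a=get_image("scene"); s=status.observe()["position"]; p=proj(a,s); q=proj(a,s+[0,0,.019]); print(s,p,q)
f=a["frame"].copy(); u,v=map(int,p); x0,y0=max(u-60,0),max(v-70,0)
g=cv2.resize(f[y0:y0+110,x0:x0+120],None,fx=5,fy=5,interpolation=cv2.INTER_CUBIC)
cv2.drawMarker(g,(int((p[0]-x0)*5),int((p[1]-y0)*5)),(0,0,255),0,20); cv2.imwrite("pics/tip.png",g)
```

```text
[ 0.52192463 -0.0977617   0.21762258] [252.61927171 125.33893375] [252.44482006 116.89273085]
```

View pics/tip.png

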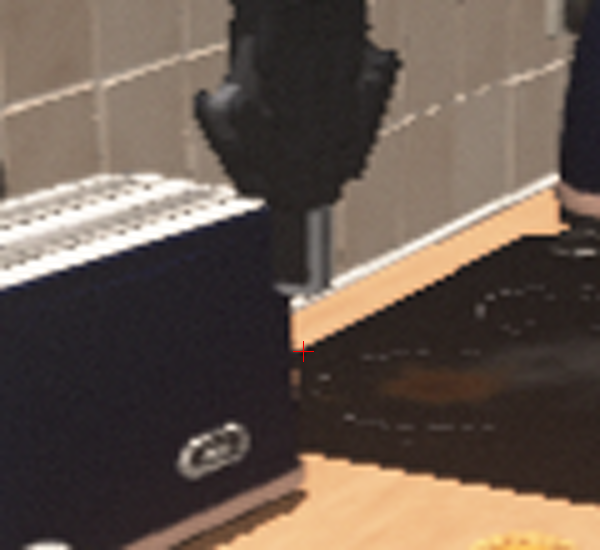

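The closed tips show at crop (303,290), but the reported TCP projects to (303,351). So the real tips are about 27 mm higher than reported, and the fingers closed above the rib. I allow for that.

Run:
```python
from h import *
inc(loc(-.08,0,.1));
```

```text
at [ 0.5219 -0.0978  0.2176] rows to [0.5315 0.146  0.1   ] [ 0.001  -0.6098  0.2945] wz -0.0017
```

Request:
apply_moves:
  increments:
    - [0,-0.61,0,0,0,-0.002]
    - [0,-0.61,0,0,0,-0.002]
    - [0,-0.61,0,0,0,-0.002]
    - [0,-0.61,0,0,0,-0.002]
    - [0,-0.61,0,0,0,-0.002]
    - [0,-0.61,0.1,0,0,-0.002]
    - [0,-0.61,0.2,0,0,-0.002]
    - [0,-0.61,0.294,0,0,-0.002]
  gripper: 0.6

```text
time: 5.15
position: [0.531, 0.1463, 0.0988]
orientation: [[0.999, -0.034, 0.0], [-0.034, -0.999, 0.001], [0.0, -0.001, -1.0]]
ft_force: [0.3, -0.8, 0.6]
width: 0.0512
gripper_force: 0.0
```

Request:
apply_moves:
  increments:
    - [0,0,0.03,0,0,0]
    - [0,0,0.06,0,0,0]
    - [0,0,0.09,0,0,0]
    - [0,0,0.115,0,0,0]
    - [0,0,0.115,0,0,0]
    - [0,0,0.115,0,0,0]

```text
time: 5.75
position: [0.5322, 0.1442, 0.0547]
orientation: [[0.999, -0.038, 0.001], [-0.038, -0.999, 0.0], [0.001, -0.0, -1.0]]
ft_force: [-1.1, 0.3, -0.7]
width: 0.051
gripper_force: 0.0
```

Request:
apply_moves:
  increments:
    - [0,0,0,0,0,0]
    - [0,0,0,0,0,0]
    - [0,0,0,0,0,0]
    - [0,0,0,0,0,0]
    - [0,0,0,0,0,0]
    - [0,0,0,0,0,0]
  gripper: 0
  grip_force: 40

```text
time: 6.35
position: [0.5327, 0.1501, 0.0555]
orientation: [[0.999, -0.034, 0.004], [-0.034, -0.999, 0.007], [0.004, -0.007, -1.0]]
ft_force: [0.1, 12.0, -1.6]
width: 0.0132
gripper_force: 42.8
```

Gripped: the width reads 13 mm, as the rib should. Now I try the hatch by 30 mm.

Request:
apply_moves:
  increments:
    - [0,-0.02,0,0,0,0]
    - [0,-0.04,0,0,0,0]
    - [0,-0.055,0,0,0,0]
    - [0,-0.07,0,0,0,0]
    - [0,-0.07,0,0,0,0]

```text
time: 6.85
position: [0.5332, 0.1687, 0.0554]
orientation: [[0.999, -0.041, 0.0], [-0.041, -0.999, -0.004], [0.001, 0.004, -1.0]]
ft_force: [-2.1, -0.7, 5.3]
width: 0.0127
gripper_force: 43.8
```

The hatch moves freely, so the catch is not holding it. I slide it on.

Request:
apply_moves:
  increments:
    - [0,-0.06,0,0,0,0]
    - [0,-0.125,0,0,0,0]
    - [0,-0.19,0,0,0,0]
    - [0,-0.255,0,0,0,0]
    - [0,-0.32,0,0,0,0]
    - [0,-0.385,0,0,0,0]
    - [0,-0.45,0,0,0,0]
    - [0,-0.495,0,0,0,0]

```text
time: 7.65
position: [0.5402, 0.3718, 0.0554]
orientation: [[0.999, -0.037, 0.001], [-0.037, -0.999, 0.0], [0.001, -0.0, -1.0]]
ft_force: [-2.5, -2.3, 9.6]
width: 0.0126
gripper_force: 44.2
```

Request:
apply_moves:
  increments:
    - [0,-0.015,0,0,0,0]
    - [0,-0.015,0,0,0,0]
    - [0,-0.015,0,0,0,0]

```text
time: 7.95
position: [0.5402, 0.3749, 0.0555]
orientation: [[0.999, -0.038, -0.0], [-0.038, -0.999, -0.002], [-0.0, 0.002, -1.0]]
ft_force: [-4.3, -3.7, 10.2]
width: 0.0128
gripper_force: 44.5
```

Request:
apply_moves:
  increments:
    - [0,0,0,0,0,0]
    - [0,0,0,0,0,0]
    - [0,0,0,0,0,0]
    - [0,0,-0.1,0,0,0]
    - [0,0,-0.2,0,0,0]
    - [0,0.05,-0.3,0,0,0]
    - [0,0.2,-0.35,0,0,0]
    - [0,0.3,-0.35,0,0,0]
  gripper: 1

```text
time: 8.75
position: [0.5371, 0.2598, 0.1968]
orientation: [[0.999, -0.035, 0.005], [-0.035, -0.999, 0.003], [0.004, -0.003, -1.0]]
ft_force: [0.7, -1.0, -0.3]
width: 0.0852
gripper_force: 0.0
```

Request:
apply_moves:
  increments:
    - [-0.02,0.95,0,0,0,0]
    - [-0.02,0.95,0,0,0,0]
    - [-0.02,0.95,0,0,0,0]
    - [-0.02,0.95,0,0,0,0]
    - [-0.02,0.95,0,0,0,0]
    - [-0.02,0.95,0,0,0,0]
    - [-0.02,0.95,0,0,0,0]
    - [-0.02,0.95,0,0,0,0]

```text
time: 9.55
position: [0.5129, -0.1254, 0.194]
orientation: [[0.999, -0.042, 0.0], [-0.042, -0.999, -0.001], [0.0, 0.001, -1.0]]
ft_force: [0.6, 0.6, 0.1]
width: 0.0855
gripper_force: 0.0
```

Run:
```python
from h import *
a=get_image("scene");b=get_image("top"); s=status.observe();print(s["position"],s["width"])
f=a["frame"]; h=cv2.resize(b["frame"][130:280,100:365],None,fx=1.8,fy=1.8); o=np.zeros((384,800,3),np.uint8); o[:,:320]=f[:,100:420]; o[:270,323:]=h[:,:477]
cv2.imwrite("pics/open.png",o)
for t in tarts(b): print(np.round(t[:2],1),t[2],t[3].round(3)); inc([*t[3],.0])
p=proj(a,s["position"]);print(p)
```

```text
[ 0.51283794 -0.12669357  0.19380174] 0.08541079250182179
[338.8 202.3] [ 17  17 226] [ 0.529 -0.343]
at [ 0.5128 -0.1267  0.1938] rows to [ 0.5291 -0.3432  0.    ] [0.0657 0.5378 0.4857] wz -0.0072
[343.4 237.8] [ 18  18 254] [ 0.422 -0.354]
at [ 0.5128 -0.1267  0.1938] rows to [ 0.4222 -0.3537  0.    ] [-0.2     0.5763  0.4858] wz -0.0072
[262.8443856  132.67127379]
```

View pics/open.png

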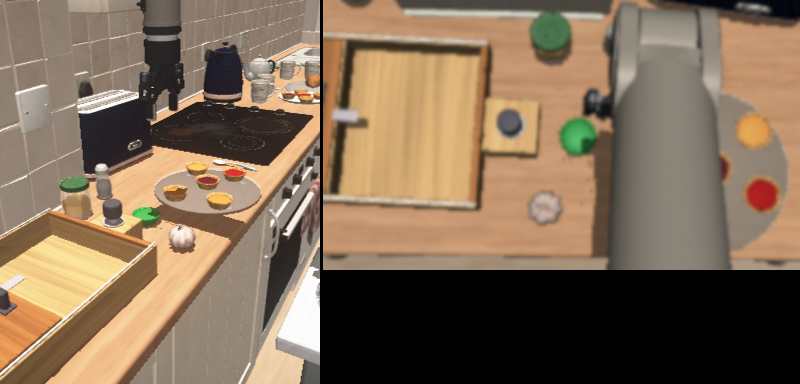

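The compartment is fully uncovered and the board's tarts are where they were. The first tart to go is the orange one at world (0.506,-0.173).

Request:
apply_moves:
  increments:
    - [-0.013,0.108,0,0,0,-0.007]
    - [-0.013,0.108,0.1,0,0,-0.007]
    - [-0.013,0.108,0.2,0,0,-0.007]
    - [-0.013,0.108,0.3,0,0,-0.007]
    - [-0.013,0.108,0.4,0,0,-0.007]
    - [-0.013,0.108,0.45,0,0,-0.007]
    - [-0.013,0.108,0.485,0,0,-0.007]
    - [-0.013,0.108,0.485,0,0,-0.007]

```text
time: 10.45
position: [0.5061, -0.1626, -0.0015]
orientation: [[1.0, -0.026, -0.003], [-0.026, -1.0, 0.001], [-0.003, -0.001, -1.0]]
ft_force: [0.2, -0.2, 0.1]
width: 0.0855
gripper_force: 0.0
```

Run:
```python
from h import *
a=get_image("scene"); s=status.observe();print(s["position"],s["width"])
f=a["frame"]; cv2.imwrite("pics/t1.png",cv2.resize(f[130:230,220:380],None,fx=5,fy=5,interpolation=cv2.INTER_CUBIC)); print(proj(a,[.506,-.173,.03]))
```

```text
[ 5.07106454e-01 -1.63084144e-01 -2.17772058e-04] 0.0852517274404958
[275.06761954 190.99435863]
```

View pics/t1.png

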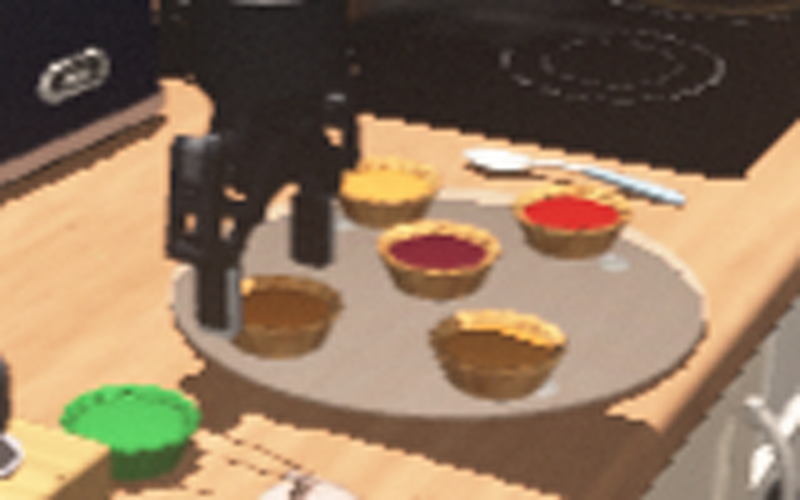

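Run:
```python
from h import *
a=get_image("scene"); s=status.observe();print(s["position"])
for z in (.03,.035,.04,.045):
    p=ray(a,220+215/5,130+330/5,z);q=ray(a,220+312/5,130+265/5,z);print(z,p.round(3),q.round(3),((p+q)/2).round(4),np.linalg.norm(p-q).round(3))
print("tart rim",ray(a,220+287/5,130+297/5,.030))
inc([.506,-.173,-.021])
```

```text
[ 0.50778585 -0.16338395  0.00060552]
0.03 [ 0.519 -0.134  0.03 ] [ 0.512 -0.224  0.03 ] [ 0.5152 -0.1792  0.03  ] 0.09
0.035 [ 0.513 -0.125  0.035] [ 0.507 -0.214  0.035] [ 0.5102 -0.1699  0.035 ] 0.089
0.04 [ 0.508 -0.117  0.04 ] [ 0.502 -0.205  0.04 ] [ 0.5052 -0.1606  0.04  ] 0.088
0.045 [ 0.503 -0.108  0.045] [ 0.497 -0.195  0.045] [ 0.5002 -0.1513  0.045 ] 0.087
tart rim [ 0.50522833 -0.18394147  0.03      ]
at [ 0.5078 -0.1634  0.0006] rows to [ 0.506 -0.173 -0.021] [-0.0039  0.0241  0.054 ] wz 0.0057
```

The tips seen at (215,330) and (312,265) put the gripper at (0.505,-0.161) at z 0.04, which agrees with the reported pose plus 27 mm in z. I shift 11 mm and go down.

Request:
apply_moves:
  increments:
    - [-0.004,0.028,0,0,0,0.006]
    - [-0.004,0.028,0,0,0,0.006]
    - [-0.004,0.028,0.02,0,0,0.006]
    - [-0.004,0.028,0.04,0,0,0.006]
    - [-0.004,0.028,0.054,0,0,0.006]
    - [-0.004,0.028,0.054,0,0,0.006]
    - [-0.004,0.028,0.054,0,0,0.006]

```text
time: 11.25
position: [0.5049, -0.1746, -0.022]
orientation: [[0.999, -0.036, -0.001], [-0.036, -0.999, 0.0], [-0.001, -0.0, -1.0]]
ft_force: [0.7, 0.2, -0.0]
width: 0.0853
gripper_force: 0.0
```

Request:
apply_moves:
  increments:
    - [0,0,0,0,0,0]
    - [0,0,0,0,0,0]
    - [0,0,0,0,0,0]
    - [0,0,0,0,0,0]
    - [0,0,0,0,0,0]
  gripper: 0.5
  grip_force: 25

```text
time: 11.75
position: [0.5054, -0.1748, -0.0209]
orientation: [[0.999, -0.036, 0.001], [-0.036, -0.999, -0.0], [0.001, 0.0, -1.0]]
ft_force: [-1.6, 1.0, 5.1]
width: 0.0618
gripper_force: 25.8
```

Request:
apply_moves:
  increments:
    - [0,0,-0.1,0,0,0]
    - [0,0,-0.22,0,0,0]
    - [0.05,-0.1,-0.34,0,0,0]
    - [0.12,-0.2,-0.375,0,0,0]
    - [0.2,-0.3,-0.375,0,0,0]
    - [0.225,-0.4,-0.375,0,0,0]
    - [0.225,-0.5,-0.375,0,0,0]
    - [0.225,-0.6,-0.375,0,0,0]

```text
time: 12.55
position: [0.6041, 0.0646, 0.1286]
orientation: [[0.999, -0.035, 0.001], [-0.035, -0.999, 0.001], [0.001, -0.001, -1.0]]
ft_force: [0.8, 0.1, -0.0]
width: 0.0614
gripper_force: 27.6
```

Request:
apply_moves:
  increments:
    - [0,-0.1,0,0,0,0]
    - [0,-0.2,0,0,0,0]
    - [0,-0.3,0,0,0,0]
    - [0,-0.4,0,0,0,0]
    - [0,-0.5,0,0,0,0]
    - [0,-0.542,0,0,0,0]
    - [0,-0.542,0.05,0,0,0]
    - [0,-0.542,0.1,0,0,0]

```text
time: 13.35
position: [0.6117, 0.279, 0.0884]
orientation: [[0.999, -0.035, 0.001], [-0.035, -0.999, 0.0], [0.001, -0.0, -1.0]]
ft_force: [0.2, -0.7, -0.5]
width: 0.0618
gripper_force: 27.6
```

```bash
cat >> h.py <<'E'
SL=dict(A=(.052,-.075),B=(.052,0),C=(.052,.075),D=(-.052,-.075),E=(-.052,0),F=(-.052,.075))
def slot(n,z=-.018): inc(loc(SL[n][0]+.003,SL[n][1],z))
E
python3 - <<'E'
from h import *
slot("A"); print(status.observe()["width"])
E
```

```text
at [0.6117 0.279  0.0884] rows to [ 0.6112  0.2783 -0.018 ] [-0.0017  0.0018  0.266 ] wz 0.0
0.0618321046166817
```

Request:
apply_moves:
  increments:
    - [-0.002,0.002,0.08,0,0,0]
    - [-0.002,0.002,0.16,0,0,0]
    - [-0.002,0.002,0.21,0,0,0]
    - [-0.002,0.002,0.24,0,0,0]
    - [-0.002,0.002,0.266,0,0,0]
    - [-0.002,0.002,0.266,0,0,0]
    - [-0.002,0.002,0.266,0,0,0]

```text
time: 14.05
position: [0.6113, 0.2778, -0.0173]
orientation: [[0.999, -0.036, 0.001], [-0.036, -0.999, 0.0], [0.001, -0.001, -1.0]]
ft_force: [-0.0, 0.5, 0.3]
width: 0.062
gripper_force: 27.9
```

Request:
apply_moves:
  increments:
    - [0,0,0,0,0,0]
    - [0,0,0,0,0,0]
    - [0,0,0,0,0,0]
    - [0,0,-0.06,0,0,0]
    - [0,0,-0.16,0,0,0]
    - [0,0,-0.28,0,0,0]
    - [0,0.1,-0.4,0,0,0]
    - [0,0.22,-0.45,0,0,0]
  gripper: 0.9

```text
time: 14.85
position: [0.6091, 0.2052, 0.1609]
orientation: [[1.0, -0.031, 0.006], [-0.031, -1.0, 0.005], [0.006, -0.005, -1.0]]
ft_force: [1.5, -0.1, 0.3]
width: 0.0772
gripper_force: 0.0
```

Run:
```python
from h import *
b=get_image("top")
for t in tarts(b): print(np.round(t[:2],1),t[2],t[3].round(3)); inc([*t[3],-.021])
for t in tarts(b,z=.03,roi=(108,152,185,245),smin=175): print("in",np.round(t[:2],1),t[2],t[3].round(3),(L.T@(np.array([*t[3],0])-K)).round(3))
cv2.imwrite("pics/p1.png",cv2.resize(b["frame"][130:280,100:365],None,fx=3,fy=3))
```

```text
[338.8 202.3] [ 17  17 226] [ 0.529 -0.343]
at [0.612  0.1926 0.1634] rows to [ 0.5291 -0.3432 -0.021 ] [-0.1543  1.3463  0.4625] wz -0.0049
[316.  223.3] [ 15  15 173] [ 0.464 -0.273]
at [0.612  0.1926 0.1634] rows to [ 0.4644 -0.273  -0.021 ] [-0.3235  1.1776  0.4605] wz -0.0049
[343.4 237.8] [ 18  18 255] [ 0.422 -0.354]
at [0.612  0.1926 0.1634] rows to [ 0.4222 -0.3538 -0.021 ] [-0.4202  1.384   0.46  ] wz -0.0049
[287.  246.6] [ 19  18 256] [ 0.394 -0.185]
at [0.612  0.1926 0.1634] rows to [ 0.394  -0.1855 -0.021 ] [-0.5085  0.9667  0.4582] wz -0.0049
```

View pics/p1.png

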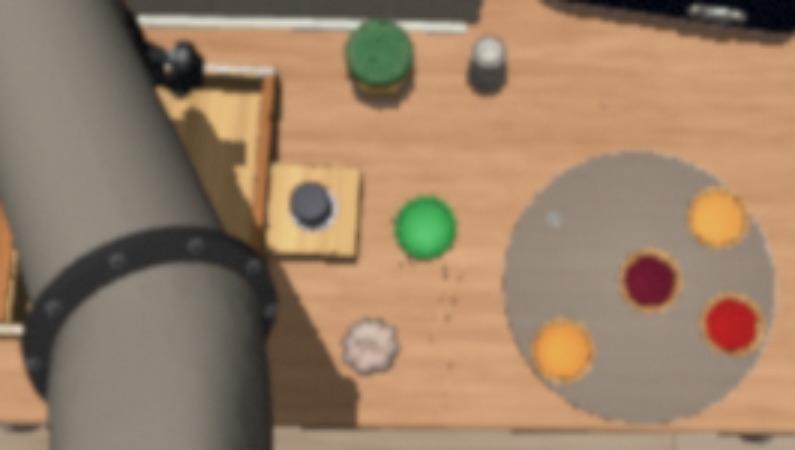

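The tart at (0.506,-0.173) has left the board; the other four have not moved. Next is (0.529,-0.343).

Request:
apply_moves:
  increments:
    - [-0.03,0.12,0,0,0,-0.005]
    - [-0.06,0.24,0,0,0,-0.005]
    - [-0.09,0.36,0,0,0,-0.005]
    - [-0.12,0.48,0,0,0,-0.005]
    - [-0.15,0.6,0,0,0,-0.005]
    - [-0.154,0.72,0,0,0,-0.005]
    - [-0.154,0.84,0,0,0,-0.005]
    - [-0.154,0.96,0,0,0,-0.005]
  gripper: 1

```text
time: 15.7
position: [0.5325, -0.182, 0.1569]
orientation: [[1.0, -0.028, 0.002], [-0.028, -1.0, -0.001], [0.002, 0.001, -1.0]]
ft_force: [1.1, -0.0, -0.5]
width: 0.0856
gripper_force: 0.0
```

Request:
apply_moves:
  increments:
    - [0,0.1,0,0,0,0]
    - [0,0.2,0,0,0,0]
    - [0,0.3,0.05,0,0,0]
    - [0,0.386,0.12,0,0,0]
    - [0,0.386,0.22,0,0,0]
    - [0,0.386,0.31,0,0,0]
    - [0,0.386,0.36,0,0,0]
    - [0,0.386,0.37,0,0,0]

```text
time: 16.5
position: [0.5266, -0.3335, 0.0055]
orientation: [[1.0, -0.028, -0.003], [-0.028, -1.0, 0.002], [-0.003, -0.002, -1.0]]
ft_force: [0.3, -0.4, 0.2]
width: 0.0852
gripper_force: 0.0
```

Run:
```python
from h import *
inc([.529,-.343,-.021])
```

```text
at [ 0.5266 -0.3335  0.0055] rows to [ 0.529 -0.343 -0.021] [0.0069 0.0238 0.0662] wz 0.0043
```

Request:
apply_moves:
  increments:
    - [0.007,0.025,0,0,0,0.004]
    - [0.007,0.025,0,0,0,0.004]
    - [0.007,0.025,0.03,0,0,0.004]
    - [0.007,0.025,0.05,0,0,0.004]
    - [0.007,0.025,0.066,0,0,0.004]
    - [0.007,0.025,0.066,0,0,0.004]

```text
time: 17.1
position: [0.5298, -0.3437, -0.02]
orientation: [[0.999, -0.034, -0.002], [-0.034, -0.999, 0.001], [-0.002, -0.001, -1.0]]
ft_force: [-1.2, 0.2, -0.2]
width: 0.0852
gripper_force: 0.0
```

Request:
apply_moves:
  increments:
    - [0,0,0,0,0,0]
    - [0,0,0,0,0,0]
    - [0,0,0,0,0,0]
    - [0,0,0,0,0,0]
    - [0,0,-0.1,0,0,0]
    - [0,0,-0.22,0,0,0]
    - [0,0,-0.34,0,0,0]
    - [0,0,-0.375,0,0,0]
  gripper: 0.5

```text
time: 17.9
position: [0.5337, -0.3461, 0.1372]
orientation: [[0.999, -0.035, 0.008], [-0.035, -0.999, -0.004], [0.008, 0.004, -1.0]]
ft_force: [0.6, 0.6, 0.3]
width: 0.0627
gripper_force: 27.9
```

Run:
```python
from h import *
slot("D"); print(status.observe()["width"])
```

```text
at [ 0.5337 -0.3461  0.1372] rows to [ 0.6075  0.1744 -0.018 ] [ 0.1362 -1.3086  0.3836] wz 0.0003
0.06274248367202655
```

Request:
apply_moves:
  increments:
    - [0.02,-0.12,0,0,0,0]
    - [0.04,-0.24,0,0,0,0]
    - [0.06,-0.36,0,0,0,0]
    - [0.08,-0.48,0,0,0,0]
    - [0.1,-0.6,0,0,0,0]
    - [0.12,-0.72,0,0,0,0]
    - [0.136,-0.84,0,0,0,0]
    - [0.136,-0.95,0,0,0,0]

```text
time: 18.7
position: [0.5985, 0.0361, 0.1308]
orientation: [[0.999, -0.034, 0.0], [-0.034, -0.999, 0.001], [0.0, -0.001, -1.0]]
ft_force: [0.6, -0.2, -0.7]
width: 0.0626
gripper_force: 27.9
```

Request:
apply_moves:
  increments:
    - [0,-0.12,0,0,0,0]
    - [0,-0.24,0,0,0,0]
    - [0,-0.33,0,0,0,0]
    - [0,-0.358,0,0,0,0]
    - [0,-0.358,0.06,0,0,0]
    - [0,-0.358,0.12,0,0,0]
    - [0,-0.358,0.12,0,0,0]

```text
time: 19.4
position: [0.6003, 0.1745, 0.0795]
orientation: [[0.999, -0.035, -0.006], [-0.035, -0.999, -0.003], [-0.006, 0.003, -1.0]]
ft_force: [-1.4, 0.1, -0.5]
width: 0.0627
gripper_force: 27.9
```

Run:
```python
from h import *
slot("D"); print(status.observe()["width"])
```

```text
at [0.6003 0.1745 0.0795] rows to [ 0.6075  0.1744 -0.018 ] [ 0.0196 -0.0011  0.2437] wz 0.0
0.06265423672378857
```

Request:
apply_moves:
  increments:
    - [0.012,0,0.06,0,0,0]
    - [0.012,0,0.13,0,0,0]
    - [0.012,0,0.19,0,0,0]
    - [0.012,0,0.22,0,0,0]
    - [0.012,0,0.242,0,0,0]
    - [0.012,0,0.242,0,0,0]
    - [0.012,0,0.242,0,0,0]

```text
time: 20.1
position: [0.6089, 0.1769, -0.0123]
orientation: [[0.999, -0.034, 0.002], [-0.034, -0.999, 0.001], [0.002, -0.001, -1.0]]
ft_force: [0.3, 1.9, 1.6]
width: 0.0626
gripper_force: 28.2
```

Request:
apply_moves:
  increments:
    - [0,0,0,0,0,0]
    - [0,0,0,0,0,0]
    - [0,0,0,0,0,0]
    - [0,0,-0.06,0,0,0]
    - [0,0,-0.16,0,0,0]
    - [0,0,-0.28,0,0,0]
    - [0,0.1,-0.4,0,0,0]
    - [0,0.22,-0.45,0,0,0]
  gripper: 0.9

```text
time: 20.9
position: [0.606, 0.1019, 0.1637]
orientation: [[1.0, -0.03, 0.004], [-0.03, -1.0, 0.002], [0.004, -0.002, -1.0]]
ft_force: [1.4, -1.2, 0.4]
width: 0.0769
gripper_force: 0.0
```

Run:
```python
from h import *
inc([.394,-.186,-.021])
```

```text
at [0.606  0.1019 0.1637] rows to [ 0.394 -0.186 -0.021] [-0.5099  0.7362  0.4587] wz 0.0031
```

Request:
apply_moves:
  increments:
    - [-0.06,0.09,0,0,0,0.003]
    - [-0.13,0.18,0,0,0,0.003]
    - [-0.19,0.28,0,0,0,0.003]
    - [-0.26,0.37,0,0,0,0.003]
    - [-0.32,0.47,0,0,0,0.003]
    - [-0.39,0.56,0,0,0,0.003]
    - [-0.45,0.65,0,0,0,0.003]
    - [-0.51,0.736,0,0,0,0.003]
  gripper: 1

```text
time: 21.7
position: [0.3888, -0.189, 0.1602]
orientation: [[0.999, -0.041, -0.001], [-0.041, -0.999, -0.0], [-0.001, 0.0, -1.0]]
ft_force: [0.6, -0.4, -0.2]
width: 0.0856
gripper_force: 0.0
```

Request:
apply_moves:
  increments:
    - [0,0,0,0,0,0]
    - [0,0,0.1,0,0,0]
    - [0,0,0.2,0,0,0]
    - [0,0,0.29,0,0,0]
    - [0,0,0.36,0,0,0]
    - [0,0,0.39,0,0,0]
    - [0,0,0.39,0,0,0]

```text
time: 22.4
position: [0.3894, -0.1864, 0.0026]
orientation: [[0.999, -0.039, -0.005], [-0.039, -0.999, 0.001], [-0.005, -0.001, -1.0]]
ft_force: [-0.3, -0.0, 0.4]
width: 0.0855
gripper_force: 0.0
```

Run:
```python
from h import *
b=get_image("top")
for t in tarts(b): print(np.round(t[:2],1),t[2],t[3].round(3))
inc([.394,-.186,-.021])
for t in tarts(b,z=.03,roi=(108,152,185,245),smin=175): print("in",np.round(t[:2],1),t[2],t[3].round(3),(L.T@(np.array([*t[3],0])-K)).round(3))
cv2.imwrite("pics/p2.png",cv2.resize(b["frame"][130:280,100:365],None,fx=3,fy=3))
```

```text
[316.7 219.5] [14  8 63] [ 0.476 -0.275]
[343.4 237.8] [ 18  18 249] [ 0.422 -0.354]
at [ 0.3903 -0.1867  0.0037] rows to [ 0.394 -0.186 -0.021] [ 0.0092 -0.0022  0.0617] wz -0.0027
in [134.4 172.1] [ 16  15 179] [0.612 0.279] [ 0.055 -0.076  0.   ]
```

View pics/p2.png

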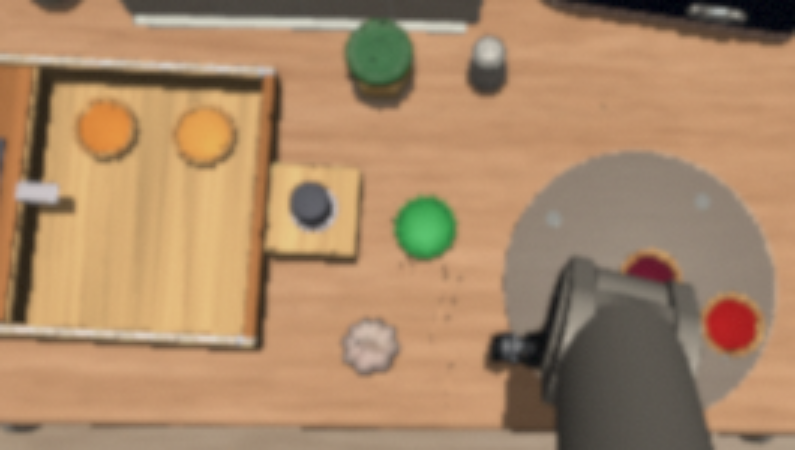

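Two tarts lie flat in the far row, at (105,129) and (205,135). I carry on with the third.

Request:
apply_moves:
  increments:
    - [0.007,0,0,0,0,0]
    - [0.007,0,0.02,0,0,0]
    - [0.007,0,0.04,0,0,0]
    - [0.007,0,0.061,0,0,0]
    - [0.007,0,0.061,0,0,0]

```text
time: 22.95
position: [0.3931, -0.1868, -0.0212]
orientation: [[0.999, -0.039, -0.002], [-0.039, -0.999, 0.001], [-0.002, -0.001, -1.0]]
ft_force: [-0.2, 0.4, 0.0]
width: 0.0854
gripper_force: 0.0
```

Request:
apply_moves:
  increments:
    - [0,0,0,0,0,0]
    - [0,0,0,0,0,0]
    - [0,0,0,0,0,0]
    - [0,0,0,0,0,0]
    - [0,0,-0.1,0,0,0]
    - [0,0,-0.22,0,0,0]
    - [0,0,-0.34,0,0,0]
    - [0,0,-0.375,0,0,0]
  gripper: 0.5

```text
time: 23.75
position: [0.3967, -0.1881, 0.1345]
orientation: [[0.999, -0.039, 0.008], [-0.039, -0.999, -0.003], [0.008, 0.002, -1.0]]
ft_force: [1.0, 0.1, -0.3]
width: 0.0625
gripper_force: 28.0
```

Run:
```python
from h import *
slot("B"); print(status.observe()["width"])
```

```text
at [ 0.3967 -0.1881  0.1345] rows to [ 0.5362  0.281  -0.018 ] [ 0.2994 -1.1864  0.3807] wz -0.0029
0.062471053095323914
```

Request:
apply_moves:
  increments:
    - [0.04,-0.11,0,0,0,-0.003]
    - [0.08,-0.22,0,0,0,-0.003]
    - [0.12,-0.33,0,0,0,-0.003]
    - [0.16,-0.44,0,0,0,-0.003]
    - [0.2,-0.55,0,0,0,-0.003]
    - [0.24,-0.66,0,0,0,-0.003]
    - [0.28,-0.77,0,0,0,-0.003]
    - [0.299,-0.88,0,0,0,-0.003]

```text
time: 24.55
position: [0.5285, 0.1616, 0.1299]
orientation: [[0.999, -0.035, 0.001], [-0.035, -0.999, 0.0], [0.001, -0.0, -1.0]]
ft_force: [0.5, 0.4, -0.1]
width: 0.0625
gripper_force: 28.0
```

Request:
apply_moves:
  increments:
    - [0,-0.11,0,0,0,0]
    - [0,-0.22,0,0,0,0]
    - [0,-0.28,0,0,0,0]
    - [0,-0.306,0,0,0,0]
    - [0,-0.306,0.06,0,0,0]
    - [0,-0.306,0.12,0,0,0]
    - [0,-0.306,0.12,0,0,0]

```text
time: 25.25
position: [0.5296, 0.279, 0.0787]
orientation: [[0.999, -0.036, -0.005], [-0.036, -0.999, -0.004], [-0.005, 0.005, -1.0]]
ft_force: [0.1, -0.1, -1.2]
width: 0.0624
gripper_force: 28.0
```

Run:
```python
from h import *
slot("B"); print(status.observe()["width"])
```

```text
at [0.5296 0.279  0.0787] rows to [ 0.5362  0.281  -0.018 ] [ 0.0177 -0.0065  0.2416] wz -0.0005
0.06235994919189668
```

Request:
apply_moves:
  increments:
    - [0.007,-0.003,0.06,0,0,0]
    - [0.007,-0.003,0.13,0,0,0]
    - [0.007,-0.003,0.19,0,0,0]
    - [0.007,-0.003,0.22,0,0,0]
    - [0.007,-0.003,0.242,0,0,0]
    - [0.007,-0.003,0.242,0,0,0]
    - [0.007,-0.003,0.242,0,0,0]

```text
time: 25.95
position: [0.5347, 0.2818, -0.0145]
orientation: [[0.999, -0.036, -0.0], [-0.036, -0.999, -0.002], [-0.0, 0.002, -1.0]]
ft_force: [0.8, -4.4, -2.5]
width: 0.0621
gripper_force: 30.2
```

Request:
apply_moves:
  increments:
    - [0,0,0,0,0,0]
    - [0,0,0,0,0,0]
    - [0,0,0,0,0,0]
    - [0,0,-0.06,0,0,0]
    - [0,0,-0.16,0,0,0]
    - [0,0,-0.28,0,0,0]
    - [0,0.1,-0.4,0,0,0]
    - [0,0.22,-0.45,0,0,0]
  gripper: 0.9

```text
time: 26.75
position: [0.5334, 0.2114, 0.1643]
orientation: [[1.0, -0.029, 0.008], [-0.029, -1.0, 0.006], [0.007, -0.006, -1.0]]
ft_force: [0.8, 0.1, 0.2]
width: 0.0772
gripper_force: 0.0
```

Run:
```python
from h import *
b=get_image("top")
for t in tarts(b): print(np.round(t[:2],1),t[2],t[3].round(3)); inc([*t[3],-.021])
```

```text
[316.1 223.4] [ 15  15 173] [ 0.464 -0.273]
at [0.5356 0.2002 0.1663] rows to [ 0.4642 -0.2732 -0.021 ] [-0.1359  1.1895  0.4672] wz -0.0031
[343.4 237.9] [ 18  18 252] [ 0.422 -0.354]
at [0.5356 0.2002 0.1663] rows to [ 0.4221 -0.3538 -0.021 ] [-0.2332  1.3951  0.4663] wz -0.0031
```

Request:
apply_moves:
  increments:
    - [-0.03,0.12,0,0,0,-0.003]
    - [-0.06,0.24,0,0,0,-0.003]
    - [-0.09,0.36,0,0,0,-0.003]
    - [-0.12,0.48,0,0,0,-0.003]
    - [-0.15,0.6,0,0,0,-0.003]
    - [-0.18,0.72,0,0,0,-0.003]
    - [-0.21,0.84,0,0,0,-0.003]
    - [-0.233,0.95,0,0,0,-0.003]
  gripper: 1

```text
time: 27.6
position: [0.4256, -0.1712, 0.1603]
orientation: [[1.0, -0.03, 0.004], [-0.03, -1.0, -0.001], [0.004, 0.001, -1.0]]
ft_force: [0.7, -1.2, -0.4]
width: 0.0854
gripper_force: 0.0
```

Request:
apply_moves:
  increments:
    - [0,0.12,0,0,0,0]
    - [0,0.24,0,0,0,0]
    - [0,0.36,0,0,0,0]
    - [0,0.44,0.06,0,0,0]
    - [0,0.442,0.16,0,0,0]
    - [0,0.442,0.26,0,0,0]
    - [0,0.442,0.34,0,0,0]
    - [0,0.442,0.37,0,0,0]

```text
time: 28.4
position: [0.4198, -0.3448, 0.0089]
orientation: [[1.0, -0.029, -0.002], [-0.029, -1.0, 0.002], [-0.002, -0.002, -1.0]]
ft_force: [-1.5, -0.1, 0.4]
width: 0.0855
gripper_force: 0.0
```

Run:
```python
from h import *
b=get_image("top"); inc([.422,-.355,-.021])
cv2.imwrite("pics/p3.png",cv2.resize(b["frame"][130:280,100:365],None,fx=3,fy=3))
```

```text
at [ 0.4197 -0.3448  0.0086] rows to [ 0.422 -0.355 -0.021] [0.0067 0.0256 0.0739] wz 0.0039
```

View pics/p3.png

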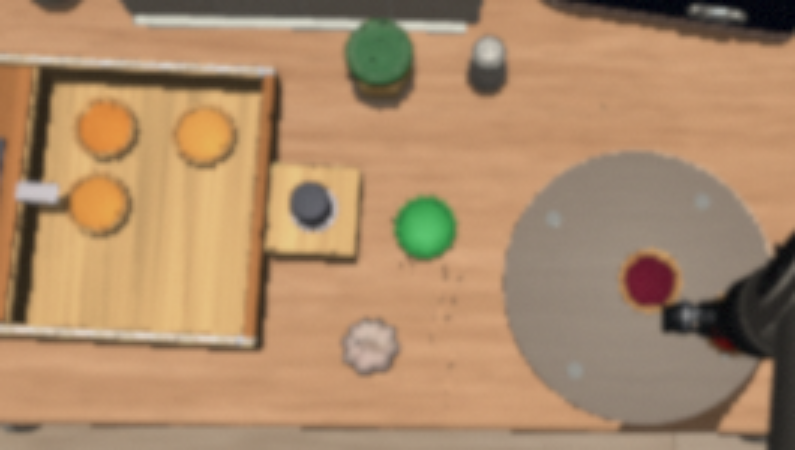

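Three tarts lie flat inside, the third at (98,205). The finger at (690,318) is beside the dark tart, so I shift right before going down on the red one.

Request:
apply_moves:
  increments:
    - [0.003,0.026,0,0,0,0.004]
    - [0.003,0.026,0,0,0,0.004]
    - [0.003,0.026,0.03,0,0,0.004]
    - [0.003,0.026,0.05,0,0,0.004]
    - [0.003,0.026,0.074,0,0,0.004]
    - [0.003,0.026,0.074,0,0,0.004]

```text
time: 29.05
position: [0.4202, -0.3556, -0.0202]
orientation: [[0.999, -0.036, -0.002], [-0.036, -0.999, 0.002], [-0.002, -0.001, -1.0]]
ft_force: [-0.2, 0.4, 0.2]
width: 0.0856
gripper_force: 0.0
```

Request:
apply_moves:
  increments:
    - [0,0,0,0,0,0]
    - [0,0,0,0,0,0]
    - [0,0,0,0,0,0]
    - [0,0,0,0,0,0]
    - [0,0,-0.1,0,0,0]
    - [0,0,-0.22,0,0,0]
    - [0,0,-0.34,0,0,0]
    - [0,0,-0.375,0,0,0]
  gripper: 0.5

```text
time: 29.85
position: [0.4237, -0.3585, 0.1366]
orientation: [[0.999, -0.036, 0.007], [-0.036, -0.999, -0.005], [0.007, 0.005, -1.0]]
ft_force: [0.0, -0.1, -0.2]
width: 0.0627
gripper_force: 27.9
```

Run:
```python
from h import *
slot("E"); print(status.observe()["width"])
```

```text
at [ 0.4237 -0.3585  0.1366] rows to [ 0.5326  0.177  -0.018 ] [ 0.2205 -1.3497  0.3817] wz -0.0008
0.06270189963525075
```

Request:
apply_moves:
  increments:
    - [0.03,-0.12,0,0,0,0]
    - [0.06,-0.24,0,0,0,0]
    - [0.09,-0.36,0,0,0,0]
    - [0.12,-0.48,0,0,0,0]
    - [0.15,-0.6,0,0,0,0]
    - [0.18,-0.72,0,0,0,0]
    - [0.21,-0.84,0,0,0,0]
    - [0.218,-0.95,0,0,0,0]

```text
time: 30.65
position: [0.5228, 0.0228, 0.1311]
orientation: [[0.999, -0.035, 0.001], [-0.035, -0.999, 0.001], [0.001, -0.001, -1.0]]
ft_force: [-0.1, -0.8, -1.1]
width: 0.0624
gripper_force: 27.9
```

Request:
apply_moves:
  increments:
    - [0,-0.11,0,0,0,0]
    - [0,-0.22,0,0,0,0]
    - [0,-0.33,0,0,0,0]
    - [0,-0.4,0,0,0,0]
    - [0,-0.4,0.04,0,0,0]
    - [0,-0.4,0.1,0,0,0]
    - [0,-0.4,0.12,0,0,0]
    - [0,-0.4,0.12,0,0,0]

```text
time: 31.45
position: [0.5265, 0.1793, 0.0818]
orientation: [[0.999, -0.036, -0.003], [-0.036, -0.999, -0.001], [-0.003, 0.001, -1.0]]
ft_force: [0.2, 0.2, -0.7]
width: 0.0628
gripper_force: 27.9
```

Run:
```python
from h import *
slot("E"); print(status.observe()["width"])
```

```text
at [0.5265 0.1793 0.0818] rows to [ 0.5326  0.177  -0.018 ] [0.0162 0.0048 0.2495] wz -0.0008
0.06280418229666558
```

Request:
apply_moves:
  increments:
    - [0.008,0.004,0.06,0,0,0]
    - [0.008,0.004,0.13,0,0,0]
    - [0.008,0.004,0.19,0,0,0]
    - [0.008,0.004,0.22,0,0,0]
    - [0.008,0.004,0.246,0,0,0]
    - [0.008,0.004,0.246,0,0,0]
    - [0.008,0.004,0.246,0,0,0]

```text
time: 32.15
position: [0.5326, 0.1811, -0.0138]
orientation: [[0.999, -0.034, 0.004], [-0.034, -0.999, 0.004], [0.004, -0.004, -1.0]]
ft_force: [1.1, 5.8, -1.6]
width: 0.0625
gripper_force: 30.6
```

Request:
apply_moves:
  increments:
    - [0,0,0,0,0,0]
    - [0,0,0,0,0,0]
    - [0,0,0,0,0,0]
    - [0,0,-0.06,0,0,0]
    - [0,0,-0.16,0,0,0]
    - [0,0,-0.28,0,0,0]
    - [0,0.1,-0.4,0,0,0]
    - [0,0.22,-0.45,0,0,0]
  gripper: 0.9

```text
time: 32.95
position: [0.5302, 0.1045, 0.1635]
orientation: [[0.999, -0.031, 0.007], [-0.031, -1.0, 0.003], [0.007, -0.003, -1.0]]
ft_force: [1.2, -0.4, 0.1]
width: 0.0773
gripper_force: 0.0
```

Run:
```python
from h import *
b=get_image("top")
for t in tarts(b): print(np.round(t[:2],1),t[2],t[3].round(3)); inc([*t[3],-.021])
```

```text
[316.2 223.3] [ 15  15 173] [ 0.464 -0.273]
at [0.5316 0.0932 0.1657] rows to [ 0.4643 -0.2734 -0.021 ] [-0.1328  0.9218  0.4676] wz -0.0052
```

Request:
apply_moves:
  increments:
    - [-0.03,0.12,0,0,0,-0.005]
    - [-0.06,0.24,0,0,0,-0.005]
    - [-0.09,0.36,0,0,0,-0.005]
    - [-0.12,0.48,0,0,0,-0.005]
    - [-0.133,0.6,0,0,0,-0.005]
    - [-0.133,0.72,0,0,0,-0.005]
    - [-0.133,0.84,0,0,0,-0.005]
    - [-0.133,0.92,0,0,0,-0.005]
  gripper: 1

```text
time: 33.8
position: [0.461, -0.268, 0.1598]
orientation: [[0.999, -0.032, 0.002], [-0.032, -0.999, -0.002], [0.002, 0.002, -1.0]]
ft_force: [0.1, -0.3, -0.6]
width: 0.0855
gripper_force: 0.0
```

Request:
apply_moves:
  increments:
    - [0,0,0,0,0,0]
    - [0,0,0.1,0,0,0]
    - [0,0,0.2,0,0,0]
    - [0,0,0.29,0,0,0]
    - [0,0,0.36,0,0,0]
    - [0,0,0.38,0,0,0]
    - [0,0,0.38,0,0,0]

```text
time: 34.5
position: [0.4615, -0.263, 0.0063]
orientation: [[1.0, -0.028, -0.001], [-0.028, -1.0, 0.001], [-0.001, -0.001, -1.0]]
ft_force: [0.8, 1.2, 0.4]
width: 0.0855
gripper_force: 0.0
```

Run:
```python
from h import *
b=get_image("top"); inc([.464,-.274,-.021])
cv2.imwrite("pics/p4.png",cv2.resize(b["frame"][130:280,100:365],None,fx=3,fy=3))
for t in tarts(b,z=.03,roi=(112,152,183,245),smin=175): print("in",np.round(t[:2],1),t[2],(L.T@(np.array([*t[3],0])-K)).round(3))
```

```text
at [ 0.4624 -0.2636  0.0075] rows to [ 0.464 -0.274 -0.021] [0.0047 0.0259 0.0711] wz 0.0046
in [134.4 172.1] [ 16  15 179] [ 0.055 -0.076  0.   ]
in [164.3 198.2] [ 16  17 205] [-0.043 -0.001  0.   ]
```

View pics/p4.png

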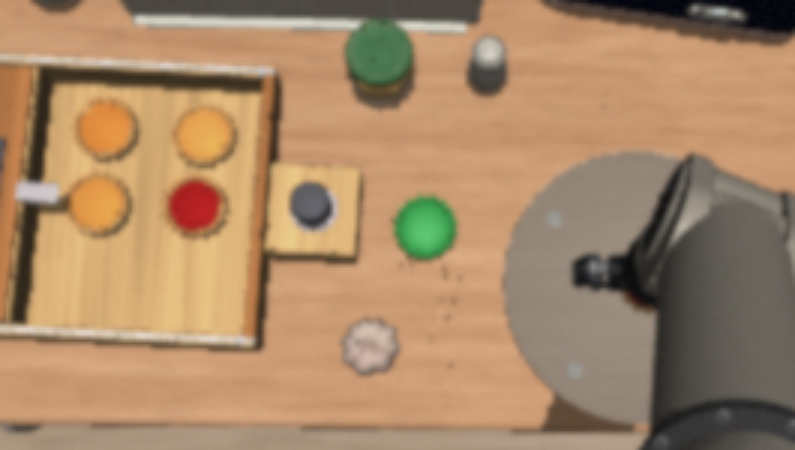

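Four lie inside; the red one is at (195,206). One tart is left. I grip the dark one and put it in the middle of the near row.

Request:
apply_moves:
  increments:
    - [0.003,0.026,0,0,0,0.004]
    - [0.003,0.026,0,0,0,0.004]
    - [0.003,0.026,0.03,0,0,0.004]
    - [0.003,0.026,0.05,0,0,0.004]
    - [0.003,0.026,0.071,0,0,0.004]
    - [0.003,0.026,0.071,0,0,0.004]

```text
time: 35.15
position: [0.4615, -0.2733, -0.0234]
orientation: [[0.999, -0.034, -0.003], [-0.034, -0.999, 0.001], [-0.003, -0.001, -1.0]]
ft_force: [0.1, 0.6, -0.0]
width: 0.0854
gripper_force: 0.0
```

Request:
apply_moves:
  increments:
    - [0,0,0,0,0,0]
    - [0,0,0,0,0,0]
    - [0,0,0,0,0,0]
    - [0,0,0,0,0,0]
    - [0,0,-0.1,0,0,0]
    - [0,0,-0.22,0,0,0]
    - [0,0,-0.34,0,0,0]
    - [0,0,-0.375,0,0,0]
  gripper: 0.5

```text
time: 35.95
position: [0.4655, -0.2757, 0.1335]
orientation: [[0.999, -0.035, 0.008], [-0.035, -0.999, -0.004], [0.008, 0.003, -1.0]]
ft_force: [-0.0, -0.8, -0.4]
width: 0.0625
gripper_force: 27.9
```

Run:
```python
from h import *
inc(loc(.003,.076,-.018)); print(status.observe()["width"])
```

```text
at [ 0.4655 -0.2757  0.1335] rows to [ 0.4585  0.2317 -0.018 ] [-0.0644 -1.2683  0.3738] wz 0.0002
0.06254849960769256
```

Request:
apply_moves:
  increments:
    - [0,-0.12,0,0,0,0]
    - [0,-0.24,0,0,0,0]
    - [0,-0.36,0,0,0,0]
    - [-0.02,-0.48,0,0,0,0]
    - [-0.04,-0.6,0,0,0,0]
    - [-0.064,-0.72,0,0,0,0]
    - [-0.064,-0.84,0,0,0,0]
    - [-0.064,-0.95,0,0,0,0]

```text
time: 36.75
position: [0.4498, 0.1087, 0.1286]
orientation: [[0.999, -0.034, 0.001], [-0.034, -0.999, 0.0], [0.001, -0.0, -1.0]]
ft_force: [0.8, 0.0, -0.2]
width: 0.0626
gripper_force: 27.9
```

Request:
apply_moves:
  increments:
    - [0,-0.12,0,0,0,0]
    - [0,-0.24,0,0,0,0]
    - [0,-0.318,0,0,0,0]
    - [0,-0.318,0,0,0,0]
    - [0,-0.318,0.04,0,0,0]
    - [0,-0.318,0.1,0,0,0]
    - [0,-0.318,0.12,0,0,0]
    - [0,-0.318,0.12,0,0,0]

```text
time: 37.55
position: [0.4537, 0.2323, 0.0792]
orientation: [[0.999, -0.035, -0.002], [-0.035, -0.999, -0.002], [-0.002, 0.002, -1.0]]
ft_force: [0.1, -0.4, -0.3]
width: 0.0624
gripper_force: 27.9
```

Run:
```python
from h import *
inc(loc(.003,.076,-.018)); print(status.observe()["width"])
```

```text
at [0.4537 0.2323 0.0792] rows to [ 0.4585  0.2317 -0.018 ] [0.0126 0.0009 0.243 ] wz -0.0001
0.0623638978695168
```

Request:
apply_moves:
  increments:
    - [0.008,0,0.06,0,0,0]
    - [0.008,0,0.13,0,0,0]
    - [0.008,0,0.19,0,0,0]
    - [0.008,0,0.22,0,0,0]
    - [0.008,0,0.24,0,0,0]
    - [0.008,0,0.24,0,0,0]
    - [0.008,0,0.24,0,0,0]

```text
time: 38.25
position: [0.4584, 0.2339, -0.0149]
orientation: [[0.999, -0.034, 0.001], [-0.034, -0.999, 0.001], [0.001, -0.001, -1.0]]
ft_force: [-0.3, 0.0, -0.6]
width: 0.0629
gripper_force: 27.9
```

Request:
apply_moves:
  increments:
    - [0,0,0,0,0,0]
    - [0,0,0,0,0,0]
    - [0,0,0,0,0,0]
    - [0,0,-0.06,0,0,0]
    - [0,0,-0.16,0,0,0]
    - [0,0,-0.28,0,0,0]
    - [0,0.1,-0.4,0,0,0]
    - [0,0.22,-0.45,0,0,0]
  gripper: 0.9

```text
time: 39.05
position: [0.4564, 0.1595, 0.1616]
orientation: [[1.0, -0.03, 0.005], [-0.03, -1.0, 0.003], [0.005, -0.003, -1.0]]
ft_force: [1.4, -0.8, 0.2]
width: 0.0768
gripper_force: 0.0
```

Request:
apply_moves:
  increments:
    - [0,0.12,0,0,0,0]
    - [0,0.24,0,0,0,0]
    - [0,0.36,0,0,0,0]
    - [0,0.48,0,0,0,0]
    - [0,0.5,0,0,0,0]
    - [0,0.5,0,0,0,0]
  gripper: 0.6

```text
time: 39.65
position: [0.4479, -0.0442, 0.1582]
orientation: [[0.999, -0.038, 0.0], [-0.038, -0.999, -0.0], [0.0, 0.0, -1.0]]
ft_force: [0.7, 1.5, -0.1]
width: 0.0509
gripper_force: 0.0
```

Run:
```python
from h import *
b=get_image("top"); inc([.5402,.372,.0555])
cv2.imwrite("pics/p5.png",cv2.resize(b["frame"][130:280,100:365],None,fx=3,fy=3))
```

```text
at [ 0.4482 -0.0424  0.1582] rows to [0.5402 0.372  0.0555] [ 0.1929 -1.0433  0.2572] wz -0.0003
```

View pics/p5.png

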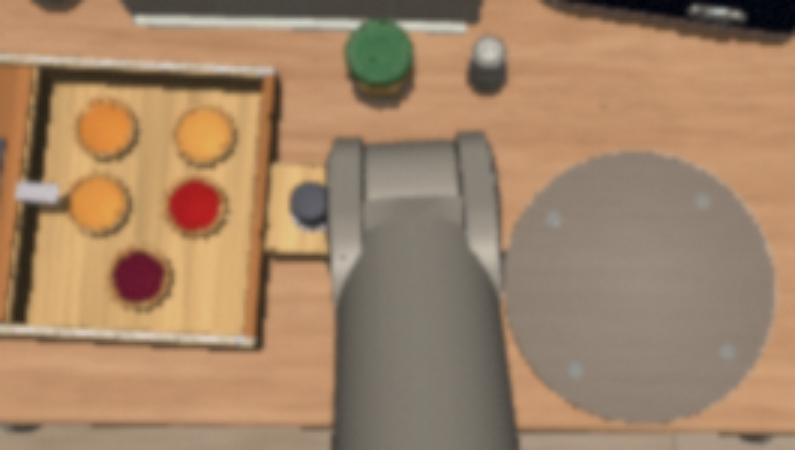

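The board is clear, and all five tarts lie flat, apart and right way up in the compartment. Now I shut the hatch.

Request:
apply_moves:
  increments:
    - [0.025,-0.12,0,0,0,0]
    - [0.05,-0.24,0,0,0,0]
    - [0.075,-0.36,0,0,0,0]
    - [0.1,-0.48,0,0,0,0]
    - [0.125,-0.6,0,0,0,0]
    - [0.15,-0.72,0,0,0,0]
    - [0.175,-0.84,0,0,0,0]
    - [0.193,-0.96,0,0,0,0]

```text
time: 40.5
position: [0.5373, 0.3433, 0.1579]
orientation: [[1.0, -0.031, -0.0], [-0.031, -1.0, 0.001], [-0.0, -0.001, -1.0]]
ft_force: [0.4, -0.9, -0.1]
width: 0.0513
gripper_force: 0.0
```

Request:
apply_moves:
  increments:
    - [0,-0.085,0,0,0,0]
    - [0,-0.085,0,0,0,0]
    - [0,-0.085,0,0,0,0]
    - [0,-0.085,0.04,0,0,0]
    - [0,-0.085,0.09,0,0,0]
    - [0,-0.085,0.13,0,0,0]
    - [0,-0.085,0.13,0,0,0]

```text
time: 41.2
position: [0.5381, 0.37, 0.1026]
orientation: [[0.999, -0.035, -0.004], [-0.035, -0.999, -0.004], [-0.004, 0.004, -1.0]]
ft_force: [-0.2, 0.2, 0.3]
width: 0.0515
gripper_force: 0.0
```

Run:
```python
from h import *
inc([.5402,.374,.0555])
```

```text
at [0.5381 0.37   0.1026] rows to [0.5402 0.374  0.0555] [ 0.0054 -0.0106  0.1178] wz -0.0003
```

Request:
apply_moves:
  increments:
    - [0.004,-0.01,0.03,0,0,0]
    - [0.004,-0.01,0.06,0,0,0]
    - [0.004,-0.01,0.09,0,0,0]
    - [0.004,-0.01,0.117,0,0,0]
    - [0.004,-0.01,0.117,0,0,0]
    - [0.004,-0.01,0.117,0,0,0]

```text
time: 41.8
position: [0.5413, 0.3765, 0.0589]
orientation: [[0.999, -0.034, -0.0], [-0.034, -0.999, -0.0], [-0.0, 0.0, -1.0]]
ft_force: [0.8, -0.4, -1.0]
width: 0.0513
gripper_force: 0.0
```

Request:
apply_moves:
  increments:
    - [0,0,0,0,0,0]
    - [0,0,0,0,0,0]
    - [0,0,0,0,0,0]
    - [0,0,0,0,0,0]
    - [0,0,0,0,0,0]
  gripper: 0
  grip_force: 40

```text
time: 42.3
position: [0.5417, 0.3749, 0.06]
orientation: [[0.999, -0.035, 0.0], [-0.035, -0.999, -0.002], [0.0, 0.002, -1.0]]
ft_force: [-2.5, -4.1, 6.0]
width: 0.0127
gripper_force: 42.1
```

Run:
```python
from h import *
inc([.5327,.147,.0555])
```

```text
at [0.5417 0.3749 0.06  ] rows to [0.5327 0.147  0.0555] [-0.0025  0.5702  0.0124] wz -0.0002
```

Request:
apply_moves:
  increments:
    - [0,0.06,0,0,0,0]
    - [0,0.13,0,0,0,0]
    - [0,0.2,0,0,0,0]
    - [0,0.27,0,0,0,0]
    - [0,0.34,0,0,0,0]
    - [0,0.41,0,0,0,0]
    - [0,0.48,0,0,0,0]
    - [0,0.53,0,0,0,0]

```text
time: 43.1
position: [0.5345, 0.1636, 0.06]
orientation: [[0.999, -0.035, 0.001], [-0.035, -0.999, 0.001], [0.001, -0.001, -1.0]]
ft_force: [0.1, 2.5, -0.6]
width: 0.0123
gripper_force: 42.4
```

Request:
apply_moves:
  increments:
    - [0,0.02,0,0,0,0]
    - [0,0.035,0,0,0,0]
    - [0,0.045,0,0,0,0]
    - [0,0.045,0,0,0,0]
    - [0,0.045,0,0,0,0]

```text
time: 43.6
position: [0.5347, 0.1611, 0.0601]
orientation: [[1.0, -0.025, 0.006], [-0.026, -1.0, 0.017], [0.006, -0.017, -1.0]]
ft_force: [4.5, 31.0, -14.7]
width: 0.013
gripper_force: 40.9
```

The hatch stopped about 11 mm short, against 31 N. I relax the push, open, move clear and look.

Request:
apply_moves:
  increments:
    - [0,-0.015,0,0,0,0]
    - [0,-0.03,0,0,0,0]
    - [0,-0.03,0,0,0,0]

```text
time: 43.9
position: [0.5346, 0.1623, 0.06]
orientation: [[0.999, -0.032, 0.002], [-0.032, -0.999, 0.004], [0.002, -0.004, -1.0]]
ft_force: [0.2, 8.4, -0.3]
width: 0.013
gripper_force: 42.9
```

Request:
apply_moves:
  increments:
    - [0,0,0,0,0,0]
    - [0,0,0,0,0,0]
    - [0,0,0,0,0,0]
    - [0,0,-0.1,0,0,0]
    - [0,0,-0.2,0,0,0]
    - [0,0,-0.3,0,0,0]
    - [0,0.1,-0.35,0,0,0]
    - [0,0.2,-0.35,0,0,0]
  gripper: 0.6

```text
time: 44.7
position: [0.5333, 0.0787, 0.203]
orientation: [[0.999, -0.032, 0.007], [-0.032, -0.999, 0.001], [0.007, -0.001, -1.0]]
ft_force: [-0.1, -1.6, 0.2]
width: 0.0513
gripper_force: 0.0
```

Request:
apply_moves:
  increments:
    - [0,0.12,0,0,0,0]
    - [0,0.24,0,0,0,0]
    - [0,0.36,0,0,0,0]
    - [0,0.48,0,0,0,0]
    - [0,0.5,0,0,0,0]
    - [0,0.5,0,0,0,0]

```text
time: 45.3
position: [0.5235, -0.124, 0.1991]
orientation: [[0.999, -0.04, -0.001], [-0.04, -0.999, -0.001], [-0.001, 0.001, -1.0]]
ft_force: [-0.7, 0.4, 0.9]
width: 0.0512
gripper_force: 0.0
```

Run:
```python
from h import *
a=get_image("scene");b=get_image("top"); f=b["frame"];hsv=cv2.cvtColor(f,cv2.COLOR_BGR2HSV)
m=np.zeros(f.shape[:2],np.uint8); m[175:218,160:182]=(hsv[175:218,160:182,2]<75); r=cv2.minAreaRect(cv2.findNonZero(m)); print(r,ray(b,*r[0],.098)); print(status.observe()["position"])
f=cv2.resize(a["frame"][180:270,130:250],None,fx=4,fy=4,interpolation=cv2.INTER_CUBIC); g=cv2.resize(f if 0 else b["frame"][160:235,150:225],None,fx=4,fy=4,interpolation=cv2.INTER_CUBIC)
o=np.zeros((360,780,3),np.uint8); o[:,:480]=f; o[:300,480:]=g; cv2.imwrite("pics/h3.png",o)
```

```text
((169.19073486328125, 196.2601318359375), (4.105544090270996, 30.411439895629883), 8.746162414550781) [0.52729545 0.15592547 0.098     ]
[ 0.52427274 -0.11995955  0.1991693 ]
```

View pics/h3.png

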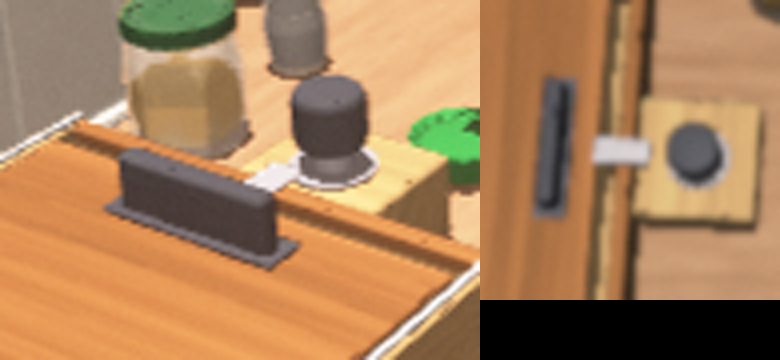

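The hatch is about 12 mm short: the white tongue at (620,152) butts on the knob's ring, so the catch now blocks it. I give the knob a quarter turn.

Run:
```python
from h import *
s=status.observe(); print(s["q"].round(3)); inc([.5295,.0595,.12])
b=get_image("top");f=b["frame"][185:212,188:218];print(ray(b,203.3,198,.098), ray(b,188,198,.06), ray(b,192,198,.06))
```

```text
[ 0.232  0.266 -0.147  1.883  0.045  0.996 -1.538]
at [ 0.5243 -0.12    0.1992] rows to [0.5295 0.0595 0.12  ] [-0.0019 -0.4487  0.1982] wz 0.0009
[0.52379298 0.05934801 0.098     ] [0.52974239 0.10808838 0.06      ] [0.52992411 0.09638614 0.06      ]
```

Request:
apply_moves:
  increments:
    - [0,-0.11,0,0,0,0.09]
    - [0,-0.22,0,0,0,0.18]
    - [0,-0.33,0,0,0,0.27]
    - [0,-0.449,0,0,0,0.36]
    - [0,-0.449,0,0,0,0.45]
    - [0,-0.449,0.05,0,0,0.467]
    - [0,-0.449,0.1,0,0,0.467]
    - [0,-0.449,0.1,0,0,0.467]
  gripper: 0.8

```text
time: 46.25
position: [0.5281, 0.0602, 0.1569]
orientation: [[0.722, -0.692, -0.005], [-0.692, -0.722, -0.0], [-0.003, 0.004, -1.0]]
ft_force: [-0.2, -0.7, 0.1]
width: 0.0683
gripper_force: 0.0
```

Run:
```python
from h import *
s=status.observe(); inc([.5275,.0595,.046],-.035-.467*1.5708); print(s["orientation"].round(3),s["q"].round(3))
```

```text
at [0.5281 0.0602 0.1569] rows to [0.5275 0.0595 0.046 ] [0.0012 0.0013 0.2774] wz 0.0029
[[ 0.722 -0.692 -0.005]
 [-0.692 -0.722 -0.   ]
 [-0.003  0.004 -1.   ]] [-0.12   0.306 -0.133  1.937  0.05   0.907 -2.613]
```

Request:
apply_moves:
  increments:
    - [0,0,0,0,0,-0.09]
    - [0,0,0,0,0,-0.18]
    - [0,0,0,0,0,-0.27]
    - [0,0,0,0,0,-0.36]
    - [0,0,0,0,0,-0.45]
    - [0,0,0,0,0,-0.54]
    - [0,0,0,0,0,-0.63]
    - [0,0,0,0,0,-0.72]

```text
time: 47.05
position: [0.5308, 0.0596, 0.1603]
orientation: [[0.932, 0.362, 0.001], [0.362, -0.932, 0.0], [0.001, 0.0, -1.0]]
ft_force: [0.3, -0.4, 0.1]
width: 0.0683
gripper_force: 0.0
```

Request:
apply_moves:
  increments:
    - [0,0,0,0,0,-0.09]
    - [0,0,0,0,0,-0.18]
    - [0,0,0,0,0,-0.21]
    - [0,0,0.1,0,0,-0.21]
    - [0,0,0.15,0,0,-0.21]
    - [0,0,0.15,0,0,-0.21]

```text
time: 47.65
position: [0.5286, 0.0588, 0.0976]
orientation: [[0.768, 0.64, -0.004], [0.64, -0.768, -0.0], [-0.004, -0.002, -1.0]]
ft_force: [-0.3, 0.6, 0.0]
width: 0.0683
gripper_force: 0.0
```

Run:
```python
from h import *
s=status.observe(); inc([.5275,.0595,.046],.7); print(s["orientation"].round(3),s["q"].round(3))
```

```text
at [0.5286 0.0588 0.0976] rows to [0.5275 0.0595 0.046 ] [-0.0005 -0.0027  0.129 ] wz -0.0035
[[ 0.768  0.64  -0.004]
 [ 0.64  -0.768 -0.   ]
 [-0.004 -0.002 -1.   ]] [ 0.082  0.408 -0.382  1.971  0.206  0.804 -1.292]
```

Request:
apply_moves:
  increments:
    - [0,-0.002,0.04,0,0,0]
    - [0,-0.002,0.08,0,0,0]
    - [0,-0.002,0.11,0,0,0]
    - [0,-0.002,0.129,0,0,0]
    - [0,-0.002,0.129,0,0,0]
    - [0,-0.002,0.129,0,0,0]

```text
time: 48.25
position: [0.5304, 0.0591, 0.0482]
orientation: [[0.769, 0.639, 0.001], [0.639, -0.769, 0.0], [0.001, 0.0, -1.0]]
ft_force: [0.3, -0.6, 0.2]
width: 0.0685
gripper_force: 0.0
```

Request:
apply_moves:
  increments:
    - [0,0,0,0,0,0]
    - [0,0,0,0,0,0]
    - [0,0,0,0,0,0]
    - [0,0,0,0,0,0]
    - [0,0,0,0,0,0]
  gripper: 0.2
  grip_force: 60

```text
time: 48.75
position: [0.5294, 0.0603, 0.0487]
orientation: [[0.769, 0.639, -0.0], [0.639, -0.769, 0.001], [0.0, -0.001, -1.0]]
ft_force: [-5.6, 1.5, 10.2]
width: 0.0384
gripper_force: 59.3
```

Gripped at 38 mm. Now I turn it about 85 degrees.

Request:
apply_moves:
  increments:
    - [0,0,0,0,0,-0.08]
    - [0,0,0,0,0,-0.16]
    - [0,0,0,0,0,-0.24]
    - [0,0,0,0,0,-0.32]
    - [0,0,0,0,0,-0.4]
    - [0,0,0,0,0,-0.48]
    - [0,0,0,0,0,-0.56]
    - [0,0,0,0,0,-0.64]

```text
time: 49.55
position: [0.5291, 0.0605, 0.0487]
orientation: [[-0.132, 0.991, -0.001], [0.991, 0.132, 0.001], [0.001, -0.001, -1.0]]
ft_force: [-7.4, 3.6, 10.9]
width: 0.0384
gripper_force: 59.5
```

Request:
apply_moves:
  increments:
    - [0,0,0,0,0,-0.08]
    - [0,0,0,0,0,-0.16]
    - [0,0,0,0,0,-0.24]
    - [0,0,0,0,0,-0.31]
    - [0,0,0,0,0,-0.31]
    - [0,0,0,0,0,-0.31]

```text
time: 50.15
position: [0.5289, 0.0605, 0.0487]
orientation: [[-0.578, 0.816, -0.001], [0.816, 0.578, 0.001], [0.001, -0.001, -1.0]]
ft_force: [-8.1, 2.1, 11.9]
width: 0.0387
gripper_force: 59.8
```

Run:
```python
from h import *
s=status.observe(); print(s["ft_torque"],s["orientation"].round(3),s["q"].round(3))
```

```text
[0.57262029 1.53368194 0.25518216] [[-0.578  0.816 -0.001]
 [ 0.816  0.578  0.001]
 [ 0.001 -0.001 -1.   ]] [ 0.332  0.558 -0.715  1.985  0.512  0.785 -0.066]
```

Request:
apply_moves:
  increments:
    - [0,0,0,0,0,0]
    - [0,0,0,0,0,0]
    - [0,0,0,0,0,0]
    - [0,0,-0.08,0,0,0]
    - [0,0,-0.18,0,0,0]
    - [0,0,-0.28,0,0,0.05]
    - [0,0,-0.3,0,0,0.14]
    - [0,0,-0.3,0,0,0.23]
  gripper: 0.8

```text
time: 50.95
position: [0.5317, 0.0589, 0.17]
orientation: [[-0.244, 0.97, 0.005], [0.97, 0.244, 0.0], [-0.001, 0.004, -1.0]]
ft_force: [-1.0, 0.6, -0.4]
width: 0.0681
gripper_force: 0.0
```

Request:
apply_moves:
  increments:
    - [0,0,0,0,0,0.09]
    - [0,0,0,0,0,0.18]
    - [0,0,0,0,0,0.27]
    - [0,0,0,0,0,0.36]
    - [0,0,0,0,0,0.45]
    - [0,0,0,0,0,0.54]
    - [0,0,0,0,0,0.63]
    - [0,0,0,0,0,0.72]
  gripper: 0.6

```text
time: 51.75
position: [0.5301, 0.0586, 0.1676]
orientation: [[0.773, 0.634, 0.0], [0.634, -0.773, -0.0], [0.0, 0.0, -1.0]]
ft_force: [-0.6, 0.1, 1.0]
width: 0.0512
gripper_force: 0.0
```

Run:
```python
from h import *
inc([.5335,.161,.12]);print(status.observe()["orientation"].round(3))
```

```text
at [0.5301 0.0586 0.1676] rows to [0.5335 0.161  0.12  ] [ 0.1688 -0.1926  0.119 ] wz 0.4594
[[ 0.773  0.634  0.   ]
 [ 0.634 -0.773 -0.   ]
 [ 0.     0.    -1.   ]]
```

Request:
apply_moves:
  increments:
    - [0.06,-0.065,0,0,0,0.09]
    - [0.12,-0.13,0,0,0,0.18]
    - [0.169,-0.193,0,0,0,0.27]
    - [0.169,-0.193,0,0,0,0.36]
    - [0.169,-0.193,0,0,0,0.44]
    - [0.169,-0.193,0.06,0,0,0.459]
    - [0.169,-0.193,0.119,0,0,0.459]
    - [0.169,-0.193,0.119,0,0,0.459]

```text
time: 52.55
position: [0.5306, 0.1604, 0.1173]
orientation: [[1.0, -0.028, -0.005], [-0.028, -1.0, -0.002], [-0.005, 0.002, -1.0]]
ft_force: [-0.0, -0.1, 1.2]
width: 0.0514
gripper_force: 0.0
```

Run:
```python
from h import *
inc([.5335,.161,.056])
```

```text
at [0.5306 0.1604 0.1173] rows to [0.5335 0.161  0.056 ] [ 0.008  -0.002   0.1531] wz 0.0044
```

Request:
apply_moves:
  increments:
    - [0.004,0,0.04,0,0,0.004]
    - [0.004,0,0.08,0,0,0.004]
    - [0.004,0,0.12,0,0,0.004]
    - [0.004,0,0.153,0,0,0.004]
    - [0.004,0,0.153,0,0,0.004]
    - [0.004,0,0.153,0,0,0.004]

```text
time: 53.15
position: [0.5347, 0.1616, 0.0593]
orientation: [[0.999, -0.034, 0.0], [-0.034, -0.999, 0.0], [0.0, -0.0, -1.0]]
ft_force: [0.1, 0.2, -0.5]
width: 0.0515
gripper_force: 0.0
```

Request:
apply_moves:
  increments:
    - [0,0,0,0,0,0]
    - [0,0,0,0,0,0]
    - [0,0,0,0,0,0]
    - [0,0,0,0,0,0]
    - [0,0,0,0,0,0]
  gripper: 0
  grip_force: 40

```text
time: 53.65
position: [0.5348, 0.1618, 0.0597]
orientation: [[0.999, -0.034, 0.001], [-0.034, -0.999, 0.0], [0.001, -0.0, -1.0]]
ft_force: [-1.1, -0.4, 7.1]
width: 0.0128
gripper_force: 42.1
```

Request:
apply_moves:
  increments:
    - [0,0.01,0,0,0,0]
    - [0,0.02,0,0,0,0]
    - [0,0.03,0,0,0,0]
    - [0,0.035,0,0,0,0]
    - [0,0.035,0,0,0,0]

```text
time: 54.15
position: [0.5344, 0.1501, 0.0597]
orientation: [[0.999, -0.033, 0.002], [-0.033, -0.999, 0.004], [0.002, -0.004, -1.0]]
ft_force: [-1.7, 5.6, 4.5]
width: 0.0128
gripper_force: 41.9
```

The catch is free: the hatch passed the old stop. A little more push.

Request:
apply_moves:
  increments:
    - [0,0.006,0,0,0,0]
    - [0,0.012,0,0,0,0]
    - [0,0.018,0,0,0,0]
    - [0,0.018,0,0,0,0]
    - [0,0.018,0,0,0,0]

```text
time: 54.65
position: [0.5345, 0.1501, 0.0597]
orientation: [[1.0, -0.029, 0.005], [-0.029, -1.0, 0.012], [0.004, -0.012, -1.0]]
ft_force: [1.6, 21.2, -5.4]
width: 0.0125
gripper_force: 40.8
```

It is hard against the frame at y 0.1501, the same as the starting shut position. I relax, release and go clear, then check by numbers.

Request:
apply_moves:
  increments:
    - [0,-0.012,0,0,0,0]
    - [0,-0.018,0,0,0,0]
    - [0,-0.018,0,0,0,0]

```text
time: 54.95
position: [0.5345, 0.15, 0.0597]
orientation: [[0.999, -0.033, 0.002], [-0.033, -0.999, 0.003], [0.002, -0.003, -1.0]]
ft_force: [-0.7, 5.9, 4.2]
width: 0.0131
gripper_force: 42.2
```

Request:
apply_moves:
  increments:
    - [0,0,0,0,0,0]
    - [0,0,0,0,0,0]
    - [0,0,0,0,0,0]
    - [0,0,-0.08,0,0,0]
    - [0,0,-0.18,0,0,0]
    - [0,0,-0.28,0,0,0]
    - [0,0.1,-0.35,0,0,0]
    - [0,0.2,-0.35,0,0,0]
  gripper: 0.5

```text
time: 55.75
position: [0.5335, 0.0679, 0.2031]
orientation: [[0.999, -0.032, 0.008], [-0.032, -0.999, 0.001], [0.008, -0.001, -1.0]]
ft_force: [0.6, -0.7, -0.6]
width: 0.0425
gripper_force: 0.0
```

Request:
apply_moves:
  increments:
    - [0,0.12,0,0,0,0]
    - [0,0.24,0,0,0,0]
    - [0,0.36,0,0,0,0]
    - [0,0.48,0,0,0,0]
    - [0,0.5,0,0,0,0]
    - [0,0.5,0,0,0,0]
    - [0,0.5,0,0,0,0]
    - [0,0.5,0,0,0,0]

```text
time: 56.55
position: [0.5244, -0.1302, 0.1988]
orientation: [[1.0, -0.031, -0.0], [-0.031, -1.0, 0.001], [-0.0, -0.001, -1.0]]
ft_force: [-0.1, 0.9, 0.4]
width: 0.0428
gripper_force: 0.0
```

Run:
```python
from h import *
b=get_image("top"); f=b["frame"];hsv=cv2.cvtColor(f,cv2.COLOR_BGR2HSV)
m=np.zeros(f.shape[:2],np.uint8); m[175:218,160:182]=(hsv[175:218,160:182,2]<75); r=cv2.minAreaRect(cv2.findNonZero(m)); print(r,ray(b,*r[0],.098)); s=status.observe(); print(s["position"],s["ft_force"])
f0=cv2.imread("pics/top0.png"); d=cv2.absdiff(f0,f).max(2)
for n,(x0,y0,x1,y1) in dict(jar=(212,132,242,166),garlic=(210,233,236,258),hatch=(105,150,188,245)).items(): print(n,d[y0:y1,x0:x1].mean().round(1),d[y0:y1,x0:x1].max())
```

```text
((173.67861938476562, 196.29977416992188), (4.394765853881836, 30.587570190429688), 10.12467098236084) [0.52737903 0.1432486  0.098     ]
[ 0.52441993 -0.13026376  0.19881068] [-1.37985297  0.02407199 -0.33161501]
jar 4.6 9
garlic 6.4 9
hatch 6.0 10
```

The handle is back at (173.7,196.3), its starting shut position. The jar and garlic have not moved. I hand the job in.

```bash
python3 -c "
from station import close_job
print(close_job())"
```

```text
the job is handed in; nothing more can be done
None
```

All five jam tarts were put flat and right way up in the right-hand compartment, seen in the last look before shutting, and the hatch is back at its starting shut position after one quarter turn of the catch, which blocked it about 12 mm short on closing; the honey jar and garlic did not move, and the job is handed in.

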